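# Lock a reel on its spindle with a linch pin

## Robot

A 6-joint arm with a two-finger parallel gripper is mounted at the origin on the work surface. World frame = base frame: x ahead of the robot, y to its left, z up, the work surface at z = 0. Lengths are in m, angles in rad, forces in N, time in s.
With the tool pointing down it reaches from about 0.375 to 0.975 m from the base axis. Payload 3.8 kg.
Tool frame: the origin (TCP) lies on the centre line of the jaws, within the pads' length; the fingertips stand 14 mm ahead of it and the grasp point (between the pads) lies 5 mm behind it; x points along the fingers, y is the direction in which the jaws open and shut, and the axes are right-handed (so a half turn about x gives the same grasp; the last joint's range is limited). The gripper opens to 85 mm and grips with 20 to 120 N. Pads are 22 mm wide; open, the fingers measure 114 mm over their backs; the gripper's body (76 mm by 85 mm) begins 54 mm behind the grasp point. The pads swing forward as they close: fully open they stand 13 mm farther back than shut.
Start: joints at [-1.189, 0.264, 1.604, -0, 1.274, -0.037], TCP at [0.274, -0.617, 0.245] pointing down, gripper open.
Joint ranges: [-2.63, 2.63], [-0.94, 2.18], [0.31, 2.57], [-1.31, 4.45], [0, 2.66], [-2.55, 2.55]. Speed limits (rad/s): [2.57, 2.57, 3.14, 3.14, 3.14, 3.14].

## Interface

Orientations are given as a rotation vector (axis times angle).
In Python, from workcell import bot gives the robot as it stands.
- The arm moves only by the shell command python3 -m creep 'ROWS' [FORCE]. ROWS is JSON, a list of rows, each an object with "grip": the finger opening in cm, from 0 to 8.54; "dp": the shift along the tool's x, y, z in cm, a list of three; "rotation": the turn, a rotation vector about the tool's x, y, z in rad, a list of three. A call has 1 to 5 rows; each row is the pose to reach, as a shift and turn from the pose commanded when the call began, along the tool's axes at that moment; what a row does not reach only later rows make up. A row lasts 1/12 s, in which the tool goes at most 41.7 mm and 7.16 degrees, less where a joint would pass 70% of its speed; a pose out of reach is approached as far as the arm can. A call with a gripper value outside its range is refused whole. The fingers move at their own pace and stop on an object; FORCE is the grip in N (left out, the last holds). Time passes only in rows, so rows that repeat a pose let the fingers close. It gives the time, the measured TCP pose, the force and the opening at its end, in the units of the state.
- bot.read_state(): the state, without advancing time (a new reading comes with each control period).
- bot.read_camera(name): name is "side" or "top" or "wrist"; returns (picture, depth): 400x640x3 uint8, red, green, blue; 400x640 float32, m along the optical axis (not along the pixel's ray), 0 where there is no reading.
- bot.get_calibration(name): a dict with "fx", "fy", "cx", "cy" (pixels), "rvec" (rotation vector, rad) and "tvec" (3), from world to camera coordinates, as OpenCV has them. Camera axes: x right, y down, z forward; pixel columns grow to the right and rows downward; lengths in m; the calibration is good to about 2 mm. A picture is of the moment at which its call begins: read the wrist's pose just before it. get_calibration takes no time and is no camera call; for the wrist camera it gives the pose at the moment of the call.
- bot.finish_job(): hands the job in, once; it reports no verdict.
The state is a dict: "time": time; "q": joint angles; "joint_vel": joint speeds; "joint_torque": joint torques, N m; "tool_pos": TCP position; "tcp_rot": TCP orientation; "wrist_force": force on the tool from outside, world axes, zero at the start; "torque": the same for the moment, N m; "width": opening from 0.0 (shut) to 1.0 (fully open).
Only numpy, scipy, OpenCV 4.12 (cv2) and the standard library are available. Lean on these libraries where they do the work, as an engineer would, in place of code of your own. Each camera call takes 0.05 s, during which the arm holds its last target.

## Task

Lock the wooden reel on its stand: take the steel linch pin from the wooden block and, with its open ring pointing out past the spindle's end, push it down through the cross-hole in the spindle (which has some end play, so feel for the hole), past the catch inside until its collar sits fully home, without forcing it. Let go, then gently push the sprung ring down over the spindle's end until it snaps shut under the pin's tip. Leave the other things on the table where they are.

Things in the scene. Friction and masses are not known exactly. Their poses are not given: they have to be found in the camera images.
- pin_grip (a point): Centre of the linch pin's grip block, a steel block 14 mm along x and 16 mm along y, its top 12 mm above this point. z points up along the pin, x towards the open ring. Grip it across y, fingertips no lower than 12 mm below this point: the ring's legs lie there. 28 mm below this point is the flat underside of the pin's collar (20 mm across), which comes to rest on the hole's mouth.
- ring_angle (a joint): Angle of the ring on the pin, rad. 0 = open, lying towards the pin's +x, 10 degrees above level; 1.745 = shut, hanging straight down with its far bar under the pin's tip. Over-centre spring: up to 0.66 it pushes back open (about 4 N at the far bar at first, falling to nothing), beyond that it snaps shut by itself.
- ring_far (a point): The middle of the ring's far bar (5 mm steel wire, across the pin's y), 54 mm from the ring's hinge.
- pin: The loose steel linch pin, 0.15 kg, upright in the wooden block at the start. Origin at its tip, z up along it, x towards the open ring. Round shank 10 mm thick and 38 mm long below the collar, the last 8 mm tapering to 8 mm. The ring is hinged 47 mm above the tip about the pin's y; grip block's centre 66 mm, top 78 mm above the tip.
- hole (a point): The innermost place (nearest the reel) where the hole's upper mouth can lie, 123 mm above the table; x out along the spindle away from the reel, z up. The spindle has stiff end play: the real hole lies anywhere from 0 to 20 mm farther out along x (feel or look for it). Round through-hole 11 mm wide, 26 mm deep, in a steel end piece 26 by 26 mm reaching 11 mm behind and 21 mm beyond it.
- spindle (a joint): Turn of the spindle about its own axis (x of the stand), rad; 0 = hole upright, positive leans the mouth 13 mm above the axis towards the stand's -y. It starts up to 0.12 either way; a pin pushed in upright turns it upright. At home the collar lies flat on the mouth.
- stand: The plywood reel stand, fixed to the table, with the reel and the spindle. Origin on the table straight under the middle of the hole's range, x out along the level spindle, whose axis is 110 mm high. The reel's flange, 110 mm across, begins 30 mm behind the middle of the range; past the spindle's end there is free space. It takes about 6 N to shift the spindle along x.
- ring: The ring: a closed loop of 5 mm steel wire, 54 mm long and 53 mm wide over all. Origin on its hinge on the pin.
- block: Wooden block, fixed, 140 by 70 by 48 mm, origin under its centre; the pin stands in the hole 40 mm to +x of its centre and a wooden dowel, rising 8 mm above the block, in the hole 40 mm to -x.
- cup: Red cup, 85 mm tall, leave alone.
- jar: Glass jar 100 mm tall, leave alone.
- mallet: Hammer lying on the table, leave alone.
- awl: Wood-handled awl, lying, leave alone.
- bobbin: Small wooden bobbin, 44 mm tall, leave alone.
- stick: Bent stick, lying, leave alone.
- gourd: Brown bowl 60 mm tall, leave alone.
- detent (a joint): How far the sprung catch ball in the hole's wall is pressed in, m: 0 = nothing in the hole, 0.0006 to 0.001 while the pin is through it (too small to trust a noisy reading: feel it). The pin's tip meets it about 19 mm before home and from there it drags with 2 to 8 N. A pin that goes down without this drag is not in the hole.

How it is judged:
On the way, in this order (a step that is already met when the one before it is completed fails the run):
1. the linch pin is fully home in the spindle's hole, the ring still open (z of pin_grip in the frame of stand between 0.148 and 0.1535 m and x of pin_grip in the frame of stand between -0.015 and 0.015 m and y of pin_grip in the frame of stand between -0.008 and 0.008 m and angle between pin_grip's own z axis and vertical below 0.2 rad and value of joint ring_angle below 0.6 rad and value of joint detent above 0.0003 m), for 0.2 s.
2. the ring has snapped shut (value of joint ring_angle above 1.65 rad), for 0.2 s.
At the end, for the whole second after the job is handed in: The pin stands in the spindle's hole (catch ball pressed in over 0.3 mm), collar within 2.5 mm of home, upright within 0.2 rad, within 15 mm along and 8 mm across the spindle of the middle of the hole's range; ring shut round the spindle's end (beyond 1.65 of 1.745 rad); pin at rest (z of pin_grip in the frame of stand between 0.148 and 0.1535 m and x of pin_grip in the frame of stand between -0.015 and 0.015 m and y of pin_grip in the frame of stand between -0.008 and 0.008 m and angle between pin_grip's own z axis and vertical below 0.2 rad and value of joint ring_angle above 1.65 rad and linear speed of pin below 0.02 m/s and value of joint detent above 0.0003 m); the robot touches nothing.
It fails at once if the pin is forced: more than 40 N between the pin and the stand or spindle (contact force between pin and stand above 40 N).
It fails at once if the ring is forced: more than 25 N from the fingers on the ring (contact force between the fingers and ring above 25 N).
It fails at once if another thing on the table is shifted by more than 30 mm (distance of any of cup, jar, mallet, awl, bobbin, stick, gourd from where it was at the start of the episode above 0.03 m).
It also fails if it takes over 72 s, if anything falls off the work surface, if the arm or the gripper's body presses on something with over 40 N, if the wrist force passes 120 N, or if a joint passes its speed limit or range.

## Working session

There is one attempt and no reset: what is moved stays moved. The work goes in short steps, Python scripts to look and compute and a shell command to move; the robot and the scene stay as the last step left them, time stands still between calls to the robot, and variables do not carry over. Pictures are saved under pics/ and viewed, and the job is handed in when it is done.

```bash
ls; mkdir -p pics
cat > h.py <<'E'
import numpy as np, cv2
from scipy.spatial.transform import Rotation as R
from workcell import bot
def cam(n):
    c=bot.get_calibration(n); K=np.array([[c['fx'],0,c['cx']],[0,c['fy'],c['cy']],[0,0,1]])
    return K,R.from_rotvec(c['rvec']).as_matrix(),np.array(c['tvec'])
def shot(n,f):
    c=cam(n); im,d=bot.read_camera(n)
    cv2.imwrite(f'pics/{f}.png',im[:,:,::-1]); np.savez(f'pics/{f}.npz',im=im,d=d,K=c[0],R=c[1],t=c[2])
def load(f):
    return np.load(f'pics/{f}.npz')
def px(f,u,v,z=None,depth=None):
    D=load(f); r=np.linalg.inv(D['K'])@np.array([u,v,1.]); 
    C=-D['R'].T@D['t']; w=D['R'].T@r
    if z is not None: s=(z-C[2])/w[2]
    else: s=D['d'][int(round(v)),int(round(u))] if depth is None else depth
    return C+s*w
def crop(f,x0,y0,x1,y1,k,g):
    im=cv2.imread(f'pics/{f}.png')[y0:y1,x0:x1]
    cv2.imwrite(f'pics/{g}.png',cv2.resize(im,None,fx=k,fy=k,interpolation=cv2.INTER_CUBIC))
def proj(f,P):
    D=load(f); p=D['K']@(D['R']@np.array(P)+D['t']); return p[:2]/p[2]
E
python3 - <<'E'
from h import *
s=bot.read_state(); print(s)
for n in ('top','side','wrist'): shot(n,n+'0')
E
```

```text
pics
{'time': 0.0, 'q': array([-1.18889369e+00,  2.64767130e-01,  1.60538719e+00,  1.02482148e-05,
        1.27369215e+00, -3.69014065e-02]), 'joint_vel': array([-0.00048233, -0.00114007,  0.00030769, -0.00072372, -0.00040679,
       -0.00028525]), 'joint_torque': array([-3.78513350e-04, -5.15109944e+01, -3.67315722e+01, -5.50048535e-04,
        1.29258778e-02,  1.91688849e-05]), 'tool_pos': array([ 0.27423902, -0.61601018,  0.24394545]), 'tcp_rot': array([ 1.99095483,  0.42545281, -1.99172275]), 'wrist_force': array([ 0.17056835, -0.18533114,  0.19707631]), 'torque': array([ 0.00796181, -0.06834176,  0.0571282 ]), 'width': 1.001761417215382}
```

View pics/top0.png

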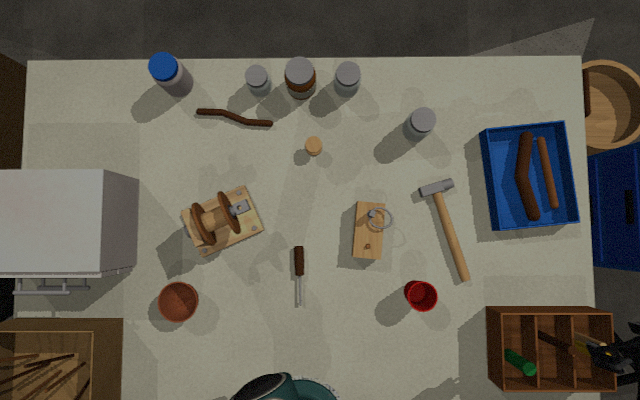

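View pics/side0.png

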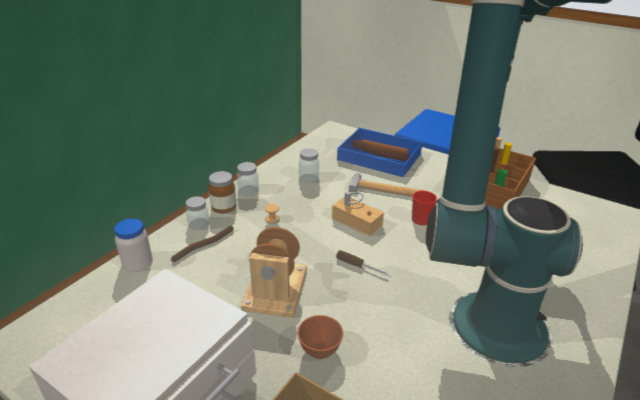

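View pics/wrist0.png

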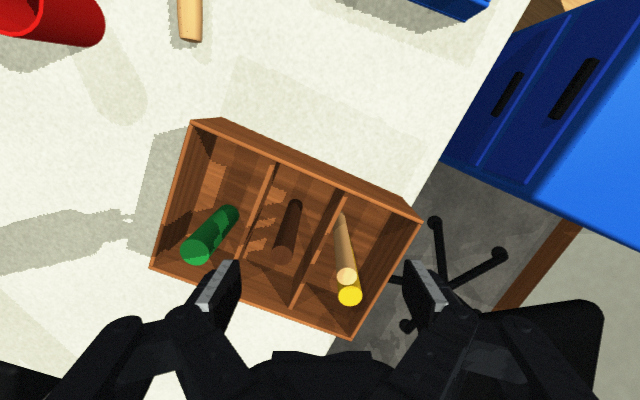

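The top view shows the stand at about (225,218), the block at (369,230) and the pin at (376,215). The side view shows the block at (357,215) and the stand at (275,265). I'll enlarge the crops next.

Run:
```python
from h import *
crop('top0',335,185,415,275,7,'c1'); crop('top0',170,170,280,270,7,'c2'); crop('side0',320,170,400,240,8,'c3')
for u,v in [(372,214),(376,213),(384,222),(369,240),(368,247),(240,207),(245,206),(237,208)]:
    print(u,v,px('top0',u,v))
print(px('top0',0,0,z=0),px('top0',640,400,z=0))
```

```text
372 214 [ 0.52149345 -0.17580229  0.0905014 ]
376 213 [ 0.52574463 -0.19094213  0.04856892]
384 222 [ 0.5031728  -0.21002955  0.05178856]
369 240 [ 0.45876636 -0.17228003  0.05169663]
368 247 [ 0.44186816 -0.16860727  0.06048662]
240 207 [0.54383835 0.15589369 0.01732862]
245 206 [0.53964335 0.12294037 0.12395819]
237 208 [0.53502098 0.14144458 0.1244335 ]
[1.12000461 0.83097133 0.        ] [ 0.05756564 -0.85015397  0.        ]
```

View pics/c1.png

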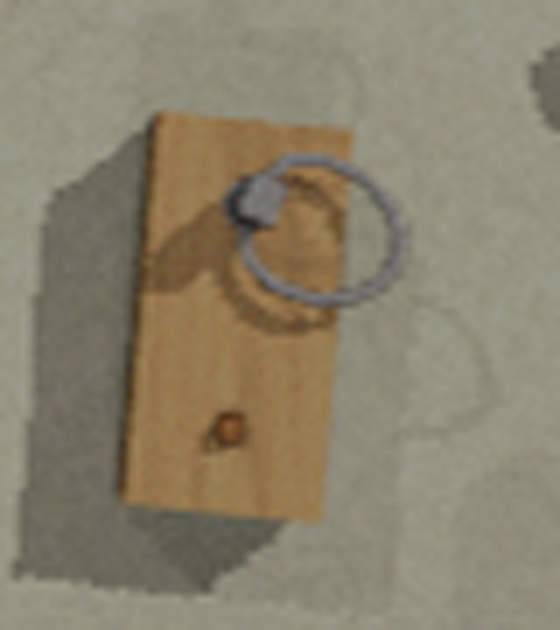

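View pics/c2.png

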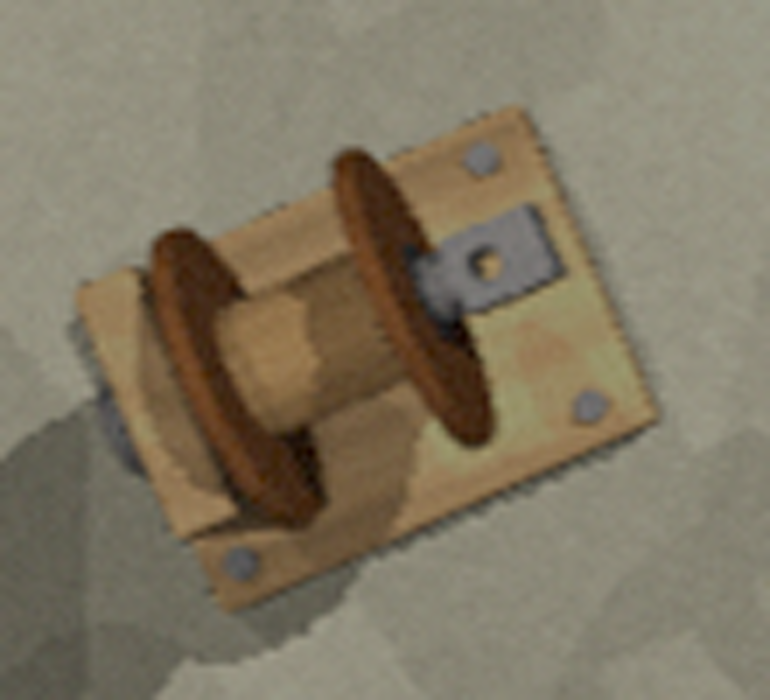

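View pics/c3.png

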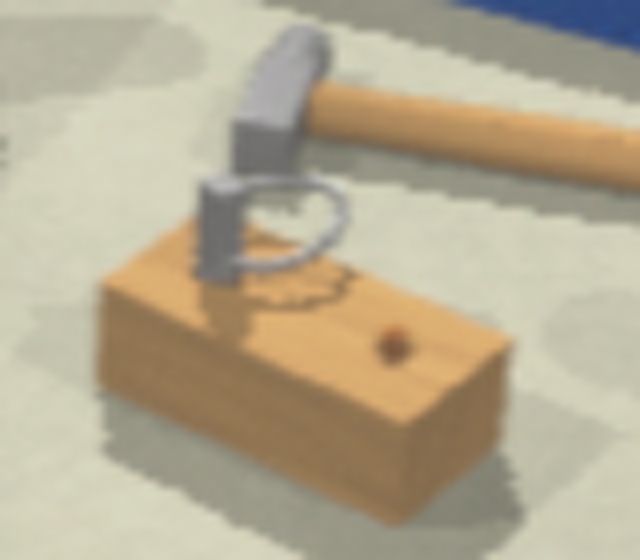

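Run:
```python
from h import *
T='top0'
def c(f,x,y,z): 
    o={'c1':(335,185),'c2':(170,170)}[f]; return px(T,o[0]+(x+.5)/7-.5,o[1]+(y+.5)/7-.5,z=z)
g=c('c1',263,199,.088); f=c('c1',404,240,.066)
print('grip',g,'far',f,'yaw',np.degrees(np.arctan2(*(f-g)[:2][::-1])))
h=c('c2',487,263,.123);print('hole',h)
e=[c('c2',*p,.123) for p in [(530,205),(563,270)]]; print('end',e,(e[0]+e[1])/2)
a,b=c('c2',220,610,.012),c('c2',655,420,.012); print('plate',a,b,np.degrees(np.arctan2(*(b-a)[:2][::-1])))
a,b=c('c2',655,420,.012),c('c2',515,105,.012); print(a,b,np.degrees(np.arctan2(*(b-a)[:2][::-1]))-90)
s=bot.read_state(); M=R.from_rotvec(s['tcp_rot']).as_matrix(); print(M)
C=cam('wrist'); print('wristcam center in tool',M.T@(-C[1].T@C[2]-s['tool_pos']), 'axes', M.T@C[1].T)
```

```text
grip [ 0.52400013 -0.17648332  0.088     ] far [ 0.51047382 -0.22825184  0.066     ] yaw -104.6431312459006
hole [0.53708614 0.1367633  0.123     ]
end [array([0.55638772, 0.12263577, 0.123     ]), array([0.53466663, 0.11140028, 0.123     ])] [0.54552717 0.11701803 0.123     ]
plate [0.41608372 0.25627627 0.012     ] [0.48546092 0.09622752 0.012     ] -66.56445451066887
[0.48546092 0.09622752 0.012     ] [0.60280058 0.14943152 0.012     ] -65.60956978314785
[[-6.44262503e-04  4.06647684e-01 -9.13584833e-01]
 [ 1.66241143e-03 -9.13583324e-01 -4.06648185e-01]
 [-9.99998411e-01 -1.78074205e-03 -8.74282801e-05]]
wristcam center in tool [-0.12784911  0.0007379  -0.08324325] axes [[-1.00638821e-03 -3.18643721e-01  9.47874025e-01]
 [ 9.99999316e-01 -8.86099518e-04  7.63854117e-04]
 [ 5.96513398e-04  9.47874145e-01  3.18644395e-01]]
```

```bash
python3 -m creep '[{"grip":8.5,"dp":[0,-2,-2.7],"rotation":[-0.08,0,0]},{"grip":8.5,"dp":[0,-4.4,-6],"rotation":[-0.18,0,0]},{"grip":8.5,"dp":[0,-6.8,-9.3],"rotation":[-0.3,0,0]},{"grip":8.5,"dp":[0,-9.2,-12.5],"rotation":[-0.4,0,0]},{"grip":8.5,"dp":[0,-11.6,-15.8],"rotation":[-0.5,0,0]}]' 30
python3 - <<'E'
from h import *
s=bot.read_state(); M=R.from_rotvec(s['tcp_rot']).as_matrix();print(s['tool_pos'],M)
print(M.T@(np.array([.524,-.176,.2])-s['tool_pos']))
E
```

```text
time: 0.57
tool_pos: [0.3719, -0.4447, 0.2448]
tcp_rot: [1.669, 0.83, -1.669]
wrist_force: [1.4, -0.4, 0.8]
width: 0.995
[ 0.37189031 -0.44471804  0.24478229] [[-3.66440965e-04  7.97365837e-01 -6.03496138e-01]
 [ 6.11266732e-04 -6.03495887e-01 -7.97365876e-01]
 [-9.99999746e-01 -6.61084633e-04 -2.66257594e-04]]
[ 0.04489079 -0.04085356 -0.30605228]
```

```bash
python3 -m creep '[{"grip":8.5,"dp":[0.4,-0.5,-3.8],"rotation":[-0.08,0,0]},{"grip":8.5,"dp":[1,-1,-7.8],"rotation":[-0.18,0,0]},{"grip":8.5,"dp":[1.6,-1.5,-11.8],"rotation":[-0.28,0,0]},{"grip":8.5,"dp":[2.2,-2,-15.5],"rotation":[-0.36,0,0]},{"grip":8.5,"dp":[2.8,-2.5,-19],"rotation":[-0.39,0,0]}]'
python3 - <<'E'
from h import *
s=bot.read_state(); M=R.from_rotvec(s['tcp_rot']).as_matrix();print(s['tool_pos'],M)
print(M.T@(np.array([.524,-.176,.2])-s['tool_pos']))
E
```

```text
time: 0.98
tool_pos: [0.4676, -0.2781, 0.2169]
tcp_rot: [1.397, 1.076, -1.397]
wrist_force: [0.6, -1.4, -0.2]
width: 0.999
[ 0.46763961 -0.2781075   0.21689417] [[ 8.12693194e-05  9.66886521e-01 -2.55206678e-01]
 [ 2.22657261e-04 -2.55206690e-01 -9.66886496e-01]
 [-9.99999972e-01  2.17545877e-05 -2.36024778e-04]]
[ 0.01692148  0.02843522 -0.11310593]
```

```bash
python3 -m creep '[{"grip":8.5,"dp":[0.5,0.8,-3.5],"rotation":[0,0,0]},{"grip":8.5,"dp":[1,1.8,-7],"rotation":[0,0,0]},{"grip":8.5,"dp":[1.6,2.6,-10],"rotation":[0,0,0]},{"grip":8.5,"dp":[1.6,2.8,-11.3],"rotation":[0,0,0]},{"grip":8.5,"dp":[1.6,2.8,-11.3],"rotation":[0,0,0]}]'
python3 - <<'E'
from h import *
s=bot.read_state(); print(s['tool_pos'],s['joint_vel'].round(3),s['q'])
shot('wrist','w1')
E
```

```text
time: 1.4
tool_pos: [0.5238, -0.1756, 0.2005]
tcp_rot: [1.397, 1.078, -1.397]
wrist_force: [-0.0, -0.1, 0.6]
width: 0.99
[ 0.52384975 -0.17562787  0.2005352 ] [-0.054 -0.009 -0.007 -0.038  0.004 -0.038] [-3.68977374e-01  6.72327342e-02  1.91632595e+00  7.35810549e-04
  1.15967878e+00 -1.11049417e-01]
```

View pics/w1.png

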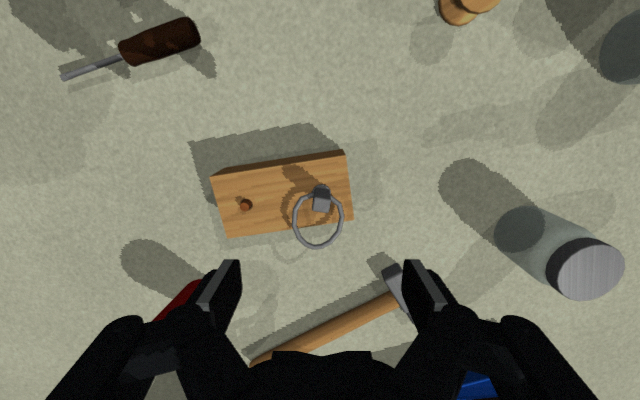

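Run:
```python
from h import *
crop('w1',270,170,370,260,8,'c4')
```

```text
(no output)
```

View pics/c4.png

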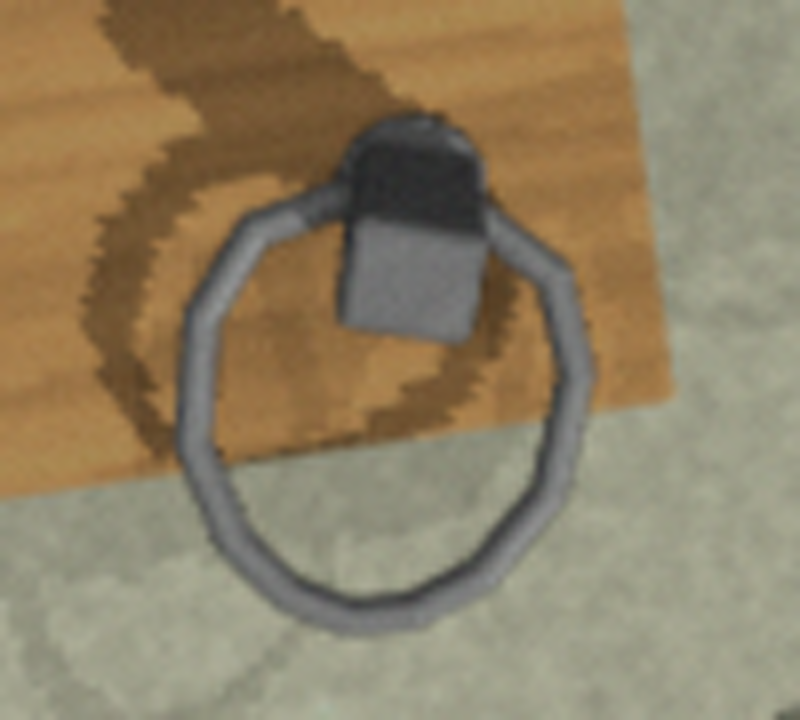

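Run:
```python
from h import *
def c(x,y,z): return px('w1',270+(x+.5)/8-.5,170+(y+.5)/8-.5,z=z)
for zt in (.088,):
  q=[c(*p,zt) for p in [(355,217),(483,235),(468,340),(342,325)]]
  m=sum(q)/4; print(m)
  ang=lambda a,b: np.degrees(np.arctan2(*(b-a)[:2][::-1]))
  print('x dir', ang(q[0],q[3]),ang(q[1],q[2]),'y dir+90', ang(q[0],q[1])-90,ang(q[3],q[2])-90)
  print([np.linalg.norm(q[i]-q[(i+1)%4]) for i in range(4)])
f=c(378,613,.066); print(f, ang(m,f), np.linalg.norm((f-m)[:2]))
D=load('w1'); d=D['d']
for p in [(412,280),(400,270),(430,290),(378,613)]:
  u,v=270+(p[0]+.5)/8-.5,170+(p[1]+.5)/8-.5; print(px('w1',u,v))
hd=px('w1',250,175); print('block',hd, px('w1',245,225))
```

```text
[ 0.52527235 -0.17486497  0.088     ]
x dir -111.86417703451554 -112.03890148499829 y dir+90 -113.21167440840406 -112.05625178105302
[np.float64(0.014394665815256974), np.float64(0.012555295144355405), np.float64(0.014352478212088484), np.float64(0.012845628885333442)]
[ 0.5075225  -0.22470885  0.066     ] -109.60127619017868 0.052910009606576894
[ 0.52515245 -0.17530563  0.08675886]
[ 0.52426335 -0.17341688  0.08799169]
[ 0.52680814 -0.17699128  0.08671801]
[ 0.50775085 -0.22395031  0.06755217]
block [ 0.4599065  -0.13934448  0.04625108] [ 0.43652656 -0.18984444  0.04673434]
```

```bash
python3 -m creep '[{"grip":6,"dp":[2,0.12,-0.1],"rotation":[0.06,0,0]},{"grip":5,"dp":[4.5,0.12,-0.1],"rotation":[0.122,0,0]},{"grip":4.5,"dp":[7,0.12,-0.1],"rotation":[0.122,0,0]},{"grip":4,"dp":[9,0.12,-0.1],"rotation":[0.122,0,0]},{"grip":4,"dp":[9,0.12,-0.1],"rotation":[0.122,0,0]}]' 40
python3 - <<'E'
from h import *
s=bot.read_state(); M=R.from_rotvec(s['tcp_rot']).as_matrix();print(s['tool_pos'],M, s['width'])
print(M.T@(np.array([.5253,-.1750,.080])-s['tool_pos']))
shot('wrist','w2')
E
```

```text
time: 1.87
tool_pos: [0.5207, -0.178, 0.1068]
tcp_rot: [1.484, 1.008, -1.494]
wrist_force: [-0.3, 0.0, -0.5]
width: 0.469
[ 0.52067892 -0.17802646  0.10680881] [[-8.18307120e-03  9.26554601e-01 -3.76071281e-01]
 [ 2.44158858e-03 -3.76064238e-01 -9.26590377e-01]
 [-9.99963537e-01 -8.50056637e-03  8.15095303e-04]] 0.4693643049855724
[ 0.02677741  0.00337143 -0.00456399]
```

View pics/w2.png

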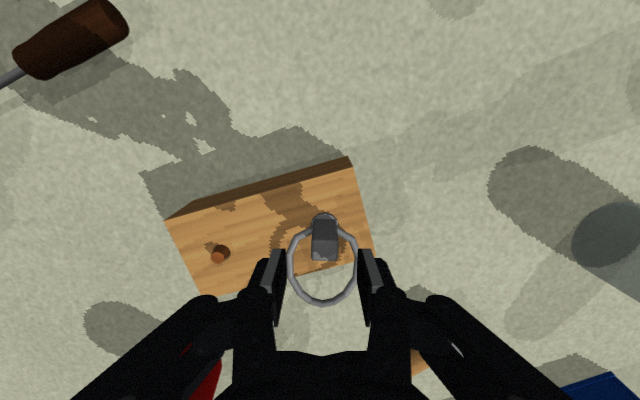

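```bash
python3 -m creep '[{"grip":4,"dp":[0,0.3,-0.4],"rotation":[0,0,0]},{"grip":4,"dp":[0,0.3,-0.4],"rotation":[0,0,0]}]'
python3 - <<'E'
from h import *
s=bot.read_state(); M=R.from_rotvec(s['tcp_rot']).as_matrix();print(s['tool_pos'],M, s['width'])
print(M.T@(np.array([.5253,-.1750,.080])-s['tool_pos']))
E
```

```text
time: 2.08
tool_pos: [0.5309, -0.1762, 0.1134]
tcp_rot: [1.488, 0.999, -1.484]
wrist_force: [0.6, -0.0, 1.2]
width: 0.467
[ 0.53091792 -0.17616338  0.11338945] [[ 3.62839771e-03  9.26821751e-01 -3.75484057e-01]
 [-1.25597341e-03 -3.75482009e-01 -9.26828832e-01]
 [-9.99992629e-01  3.83450160e-03 -1.98334584e-04]] 0.46735040315457016
[ 0.03336736 -0.00577168  0.00103781]
```

```bash
python3 -m creep '[{"grip":4,"dp":[0,0,0],"rotation":[0,0,0]},{"grip":4,"dp":[0,0,0],"rotation":[0,0,0]},{"grip":4,"dp":[0,0,0],"rotation":[0,0,0]}]'
python3 - <<'E'
from h import *
s=bot.read_state(); M=R.from_rotvec(s['tcp_rot']).as_matrix();print(s['tool_pos'], s['width'],s['joint_vel'])
print(M.T@(np.array([.5253,-.1750,.080])-s['tool_pos']))
E
```

```text
time: 2.33
tool_pos: [0.5299, -0.1754, 0.1125]
tcp_rot: [1.487, 1.001, -1.485]
wrist_force: [-0.6, -0.4, -0.0]
width: 0.468
[ 0.52985508 -0.17541677  0.11253417] 0.46795413246260104 [0.00076846 0.00362087 0.0098625  0.00018985 0.00036978 0.00145906]
[ 0.03252507 -0.00444709  0.00131823]
```

```bash
python3 -m creep '[{"grip":4,"dp":[0.6,-0.25,0.1],"rotation":[0,0,0]},{"grip":4,"dp":[1.2,-0.42,0.12],"rotation":[0,0,0]},{"grip":4,"dp":[1.8,-0.42,0.12],"rotation":[0,0,0]},{"grip":4,"dp":[1.8,-0.42,0.12],"rotation":[0,0,0]},{"grip":4,"dp":[1.8,-0.42,0.12],"rotation":[0,0,0]}]'
python3 - <<'E'
from h import *
s=bot.read_state(); M=R.from_rotvec(s['tcp_rot']).as_matrix();print(s['tool_pos'], s['width'],s['joint_vel'])
print(M.T@(np.array([.5253,-.1750,.080])-s['tool_pos']))
shot('wrist','w3')
crop('w3',220,150,420,300,4,'c5')
E
```

```text
time: 2.75
tool_pos: [0.5239, -0.1743, 0.0922]
tcp_rot: [1.486, 1.004, -1.488]
wrist_force: [0.3, 0.8, -1.0]
width: 0.469
[ 0.52389889 -0.174299    0.09218467] 0.46861791789652063 [-0.00116695 -0.00942987 -0.01684895  0.0014933   0.00176747  0.00124633]
[0.01218143 0.00158677 0.00012502]
```

View pics/c5.png

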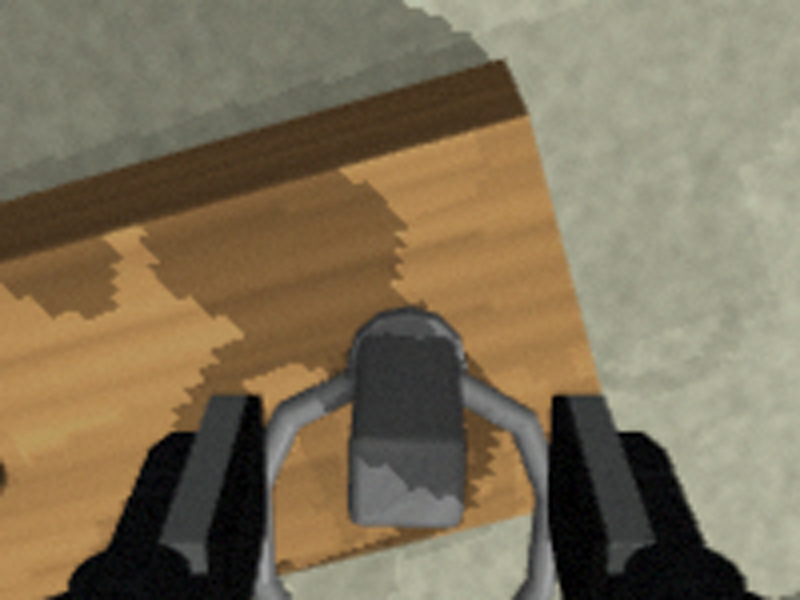

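```bash
python3 -m creep '[{"grip":4,"dp":[0.6,0.1,0],"rotation":[0,0,0]},{"grip":4,"dp":[1.2,0.1,0],"rotation":[0,0,0]},{"grip":4,"dp":[1.2,0.1,0],"rotation":[0,0,0]},{"grip":4,"dp":[1.2,0.1,0],"rotation":[0,0,0]}]'
python3 - <<'E'
from h import *
s=bot.read_state(); M=R.from_rotvec(s['tcp_rot']).as_matrix();print(s['tool_pos'], s['width'],s['joint_vel'])
print(M.T@(np.array([.5253,-.1750,.080])-s['tool_pos']))
E
python3 -m creep '[{"grip":1.2,"dp":[0,0,0],"rotation":[0,0,0]},{"grip":1.2,"dp":[0,0,0],"rotation":[0,0,0]},{"grip":1.2,"dp":[0,0,0],"rotation":[0,0,0]},{"grip":1.2,"dp":[0,0,0],"rotation":[0,0,0]},{"grip":1.2,"dp":[0,0,0],"rotation":[0,0,0]}]' 60
python3 -m creep '[{"grip":1.2,"dp":[0,0,0],"rotation":[0,0,0]},{"grip":1.2,"dp":[0,0,0],"rotation":[0,0,0]},{"grip":1.2,"dp":[0,0,0],"rotation":[0,0,0]},{"grip":1.2,"dp":[0,0,0],"rotation":[0,0,0]},{"grip":1.2,"dp":[0,0,0],"rotation":[0,0,0]}]' 60
```

```text
time: 3.13
tool_pos: [0.5251, -0.1748, 0.0805]
tcp_rot: [1.486, 1.004, -1.487]
wrist_force: [-0.1, 0.7, 0.3]
width: 0.469
[ 0.52514224 -0.1748257   0.08050809] 0.4687044917639163 [-0.00013387 -0.00788992 -0.00745655 -0.00060765  0.00090731  0.00082931]
[0.00050777 0.00021233 0.00010249]
time: 3.55
tool_pos: [0.5256, -0.1749, 0.0815]
tcp_rot: [1.486, 1.003, -1.486]
wrist_force: [-1.4, 0.9, 1.4]
width: 0.172
time: 3.97
tool_pos: [0.5256, -0.1749, 0.0815]
tcp_rot: [1.486, 1.003, -1.486]
wrist_force: [-2.5, 2.2, 6.1]
width: 0.176
```

```bash
python3 -m creep '[{"grip":1.2,"dp":[-1.5,0,0],"rotation":[0,0,0]},{"grip":1.2,"dp":[-3.5,0,0],"rotation":[0,0,0]},{"grip":1.2,"dp":[-6,0,0],"rotation":[0,0,0]},{"grip":1.2,"dp":[-8.5,0,0],"rotation":[0,0,0]},{"grip":1.2,"dp":[-11,0,0],"rotation":[0,0,0]}]' 80
python3 -m creep '[{"grip":1.2,"dp":[-2,0,0],"rotation":[0,0,0]},{"grip":1.2,"dp":[-4,0,0],"rotation":[0,0,0]},{"grip":1.2,"dp":[-5,0,0],"rotation":[0,0,0]},{"grip":1.2,"dp":[-5,0,0],"rotation":[0,0,0]}]' 80
python3 - <<'E'
from h import *
s=bot.read_state(); M=R.from_rotvec(s['tcp_rot']).as_matrix();print(s['tool_pos'], M,s['width'],s['joint_vel'],s['wrist_force'])
shot('wrist','w4');shot('side','s4')
print(M.T@(np.array([.5371,.1368,.23])-s['tool_pos']))
E
```

```text
time: 4.38
tool_pos: [0.5256, -0.1752, 0.1915]
tcp_rot: [1.486, 1.002, -1.486]
wrist_force: [0.2, 0.7, -1.3]
width: 0.166
time: 4.72
tool_pos: [0.5275, -0.1759, 0.244]
tcp_rot: [1.488, 0.997, -1.482]
wrist_force: [0.3, 0.4, -0.9]
width: 0.166
[ 0.52752178 -0.17586942  0.24399865] [[ 5.46053907e-03  9.27156426e-01 -3.74634680e-01]
 [-2.33091110e-03 -3.74627446e-01 -9.27172499e-01]
 [-9.99982375e-01  5.93610180e-03  1.15451401e-04]] 0.16633680901720643 [-0.00050331  0.0271758   0.04756497  0.00183757 -0.02652475  0.00045369] [ 0.29113464  0.41168191 -0.85559039]
[ 0.01332191 -0.10833714 -0.29348843]
```

View pics/w4.png

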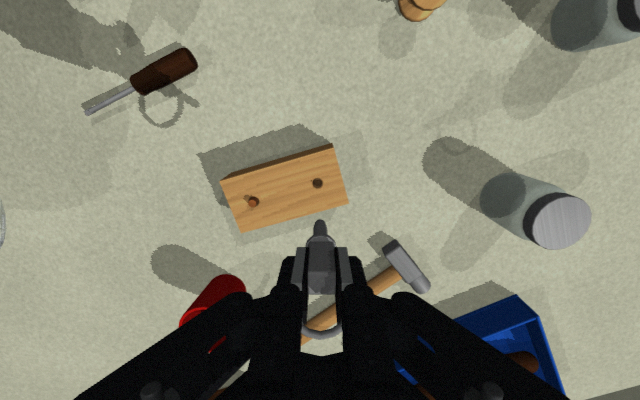

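View pics/s4.png

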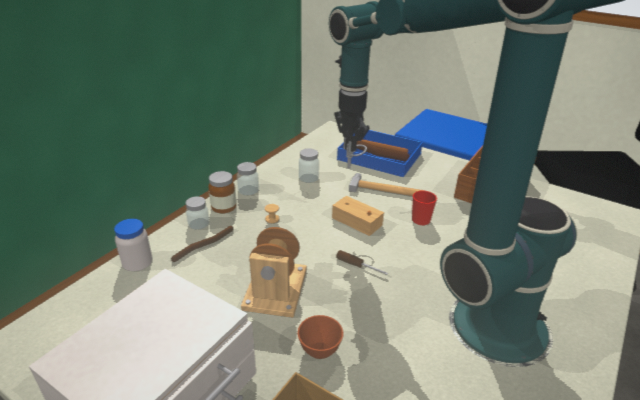

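```bash
python3 -m creep '[{"grip":1.2,"dp":[0,-0.5,-1.8],"rotation":[-0.08,0,0]},{"grip":1.2,"dp":[0,-1.3,-5],"rotation":[-0.2,0,0]},{"grip":1.2,"dp":[0,-2.2,-8.5],"rotation":[-0.32,0,0]},{"grip":1.2,"dp":[0,-3.1,-12],"rotation":[-0.44,0,0]},{"grip":1.2,"dp":[0,-4,-15.5],"rotation":[-0.56,0,0]}]' 80
python3 - <<'E'
from h import *
s=bot.read_state(); M=R.from_rotvec(s['tcp_rot']).as_matrix();print(s['tool_pos'], M)
print(M.T@(np.array([.5615,.082,.245])-s['tool_pos']), np.degrees(np.arctan2(M[1,2],M[0,2])))
E
```

```text
time: 5.23
tool_pos: [0.5454, -0.015, 0.2386]
tcp_rot: [1.073, 1.292, -1.077]
wrist_force: [0.2, -0.6, -2.3]
width: 0.166
[ 0.54540367 -0.01499271  0.23856795] [[-3.72295902e-03  9.83657403e-01  1.80011816e-01]
 [ 2.06591785e-04  1.80013816e-01 -9.83664060e-01]
 [-9.99993048e-01 -3.62495202e-03 -8.73399598e-04]]
[-0.0064719   0.03326999 -0.09251633] -79.62954796491829
```

```bash
python3 -m creep '[{"grip":1.2,"dp":[0,1,-3.3],"rotation":[-0.1,0,0]},{"grip":1.2,"dp":[0,2.2,-6.3],"rotation":[-0.18,0,0]},{"grip":1.2,"dp":[0,3,-8.5],"rotation":[-0.24,0,0]},{"grip":1.2,"dp":[0,3.3,-9.2],"rotation":[-0.24,0,0]},{"grip":1.2,"dp":[0,3.3,-9.2],"rotation":[-0.24,0,0]}]' 80
python3 -m creep '[{"grip":1.2,"dp":[0,0,0],"rotation":[0,0,0]},{"grip":1.2,"dp":[0,0,0],"rotation":[0,0,0]},{"grip":1.2,"dp":[0,0,0],"rotation":[0,0,0]}]' 80
python3 - <<'E'
from h import *
s=bot.read_state(); M=R.from_rotvec(s['tcp_rot']).as_matrix();print(s['tool_pos'], M)
print(M.T@(np.array([.5615,.082,.245])-s['tool_pos']), np.degrees(np.arctan2(M[1,2],M[0,2])),s['wrist_force'])
for n in ('wrist','top','side'): shot(n,n+'5')
crop('top5',190,160,290,260,7,'c6')
E
```

```text
time: 5.65
tool_pos: [0.5622, 0.0817, 0.2389]
tcp_rot: [0.895, 1.381, -0.898]
wrist_force: [-0.4, 0.1, -1.3]
width: 0.165
time: 5.9
tool_pos: [0.5627, 0.0786, 0.2407]
tcp_rot: [0.898, 1.378, -0.9]
wrist_force: [-0.5, 0.9, -1.1]
width: 0.167
[0.56270965 0.07860306 0.24070266] [[-9.40061142e-04  9.15551059e-01  4.02200664e-01]
 [-5.67803182e-04  4.02200288e-01 -9.15551531e-01]
 [-9.99999397e-01 -1.08904523e-03  1.41759943e-04]]
[-0.00429813  0.00025407 -0.00359599] -66.28417487182304 [-0.53223497  0.85321392 -1.05447807]
```

View pics/wrist5.png

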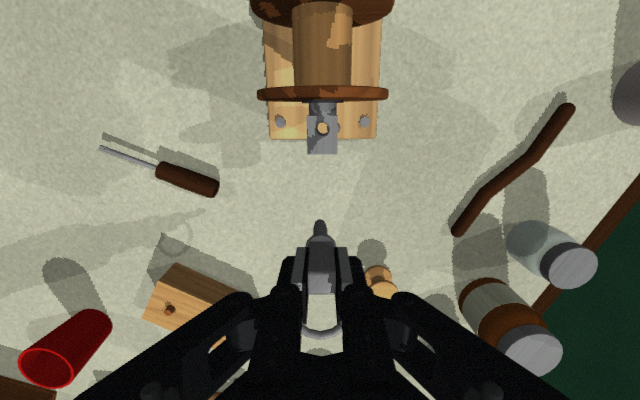

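View pics/side5.png

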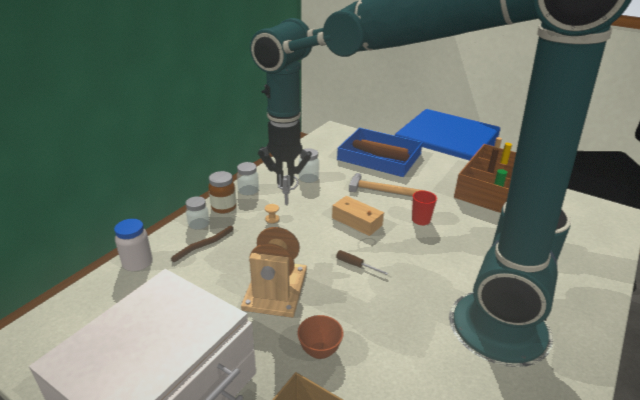

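The wrist view shows the end piece with its hole at about (322,128), the reel flange at row 93, and the pin tip at (320,225). Enlarging.

Run:
```python
from h import *
crop('wrist5',270,75,370,165,8,'c7');crop('wrist5',270,205,370,295,8,'c8')
```

```text
(no output)
```

View pics/c7.png

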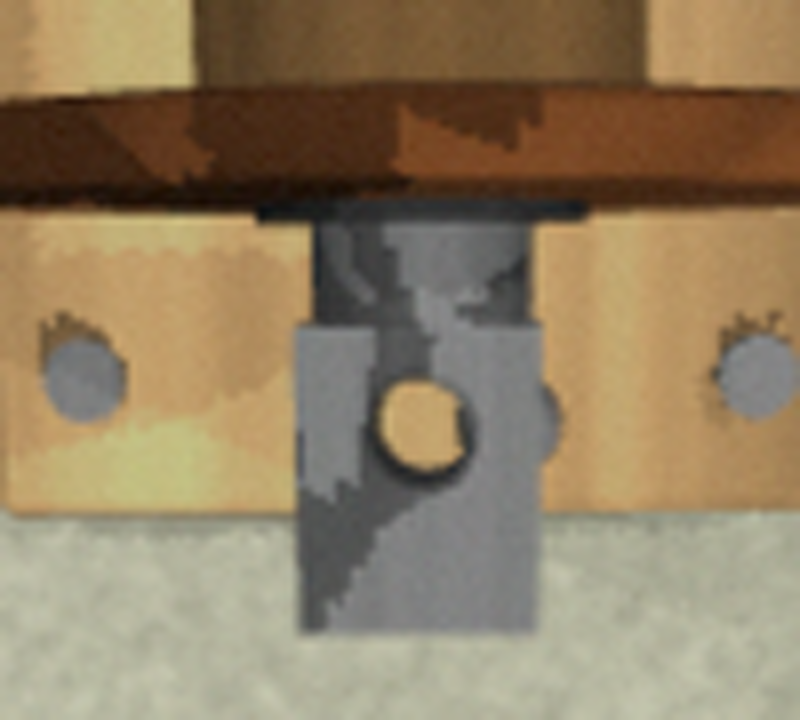

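View pics/c8.png

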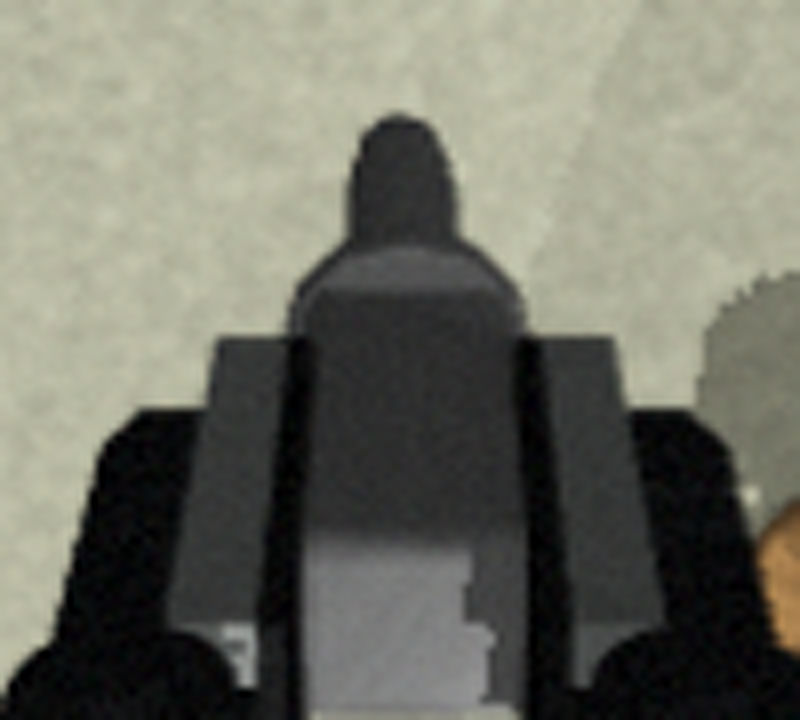

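Run:
```python
from h import *
s=bot.read_state(); M=R.from_rotvec(s['tcp_rot']).as_matrix(); T=s['tool_pos']
def c(f,x,y,z): 
    o={'c7':(270,75),'c8':(270,205)}[f]; return px('wrist5',o[0]+(x+.5)/8-.5,o[1]+(y+.5)/8-.5,z=z)
t=lambda p:(M.T@(p-T))*1000
h=c('c7',424,433,.123); print('hole',h,t(h))
for e in [(373,433),(476,433),(424,378),(424,489)]: print(t(c('c7',*e,.123)))
for e in [(300,632),(540,632),(297,325),(541,325)]: p=c('c7',*e,.123); print('end piece',p,t(p))
for e in [(400,114)]: print('tip edge',t(c('c8',*e,T[2]-.0715)))
for e in [(349,205),(458,205)]: print('shank',t(c('c8',*e,T[2]-.0605)))
for e in [(302,545),(527,545),(302,710),(524,710)]: print('top',t(c('c8',*e,T[2]+.0065)))
D=load('wrist5')
for uv in [(305,130),(335,130),(322,148)]: print(px('wrist5',*uv))
print(D['d'][220:232,320])
```

```text
hole [0.53832871 0.1394942  0.123     ] [118.32040414   1.758143   -65.38905731]
[118.32004919  -3.59864095 -65.39379981]
[118.32076605   7.22008148 -65.38422171]
[118.31947558   1.75475736 -70.94010789]
[118.3213641    1.76164317 -59.65021044]
end piece [0.53445053 0.11507566 0.123     ] [118.322997   -11.61941406 -44.59612021]
end piece [0.55818592 0.12548413 0.123     ] [118.32471451  14.29784883 -44.57208397]
end piece [0.52193002 0.14411895 0.123     ] [118.31772297 -11.39264229 -76.22243488]
end piece [0.54505735 0.15426253 0.123     ] [118.31939625  13.86137096 -76.20062982]
tip edge [71.49951967 -0.69008192 -2.60628241]
shank [60.49996459 -5.25370295  1.85935704]
shank [60.50061768  4.59792985  1.86993158]
top [-6.50128006 -6.28172959 -5.17025017]
top [-6.50036474  7.52214403 -5.15414205]
top [-6.49929229 -6.48159429  6.79486769]
top [-6.49836406  7.51520488  6.81189021]
[0.5228374  0.12337082 0.01650679]
[0.54832288 0.14273311 0.12330514]
[0.54440315 0.12450759 0.12214277]
[0.2098338  0.20632167 0.20459764 0.20345768 0.20291726 0.20076619
 0.19849178 0.19580066 0.19521847 0.19435188 0.19212532 0.19048972]
```

Run:
```python
from h import *
s=bot.read_state(); M=R.from_rotvec(s['tcp_rot']).as_matrix(); T=s['tool_pos']
D=load('wrist5'); P=[]
for v in range(117,152):
  for u in range(309,336):
    p=px('wrist5',u,v)
    if .116<p[2]<.13: P.append(M.T@(p-T))
P=np.array(P)*1000; print(len(P))
A=np.c_[P[:,1],P[:,2],np.ones(len(P))]; k=np.linalg.lstsq(A,P[:,0],rcond=None)[0]; r=P[:,0]-A@k; print(k,r.std(), P[:,1].min(),P[:,1].max(), 240.7-np.median(P[:,0]))
```

```text
813
[-5.20277865e-02 -2.38009388e-03  1.18970552e+02] 0.7869597135673109 -9.994706117503032 12.475371009725066 121.65884197197163
```

```bash
python3 -m creep '[{"grip":1.2,"dp":[0,0.1,-1.5],"rotation":[0,0,0]},{"grip":1.2,"dp":[0,0.2,-3.5],"rotation":[0,0,0]},{"grip":1.2,"dp":[0,0.21,-5.5],"rotation":[0,0,0]},{"grip":1.2,"dp":[0,0.21,-6.4],"rotation":[0,0,0]},{"grip":1.2,"dp":[0,0.21,-6.7],"rotation":[0,0,0]}]' 80
python3 -m creep '[{"grip":1.2,"dp":[0,0,0],"rotation":[0,0,0]},{"grip":1.2,"dp":[0,0,0],"rotation":[0,0,0]},{"grip":1.2,"dp":[0,0,0],"rotation":[0,0,0]},{"grip":1.2,"dp":[0,0,0],"rotation":[0,0,0]}]' 80
python3 - <<'E'
from h import *
s=bot.read_state(); M=R.from_rotvec(s['tcp_rot']).as_matrix(); T=s['tool_pos']
print(T,M.T@(np.array([.5383287,.1394942,.123])-T)*1000,M,s['wrist_force'],s['joint_vel'])
shot('wrist','w6'); crop('w6',220,150,420,300,4,'c9')
E
```

```text
time: 6.47
tool_pos: [0.5375, 0.1428, 0.2415]
tcp_rot: [0.897, 1.378, -0.897]
wrist_force: [0.3, -0.1, -1.4]
width: 0.164
time: 6.8
tool_pos: [0.5382, 0.1414, 0.2413]
tcp_rot: [0.898, 1.377, -0.898]
wrist_force: [0.5, -0.8, -1.4]
width: 0.162
[0.53821647 0.14143249 0.24129458] [118.29509085  -0.68023119   1.78502419] [[ 1.24518142e-04  9.15055712e-01  4.03327446e-01]
 [-2.58182248e-04  4.03327465e-01 -9.15055675e-01]
 [-9.99999959e-01  9.80904586e-06  2.86472727e-04]] [ 0.49137117 -0.81279351 -1.40840325] [2.02306104e-03 1.01630179e-03 1.63958482e-03 1.07944392e-03
 3.06582676e-05 1.69866662e-03]
```

View pics/c9.png

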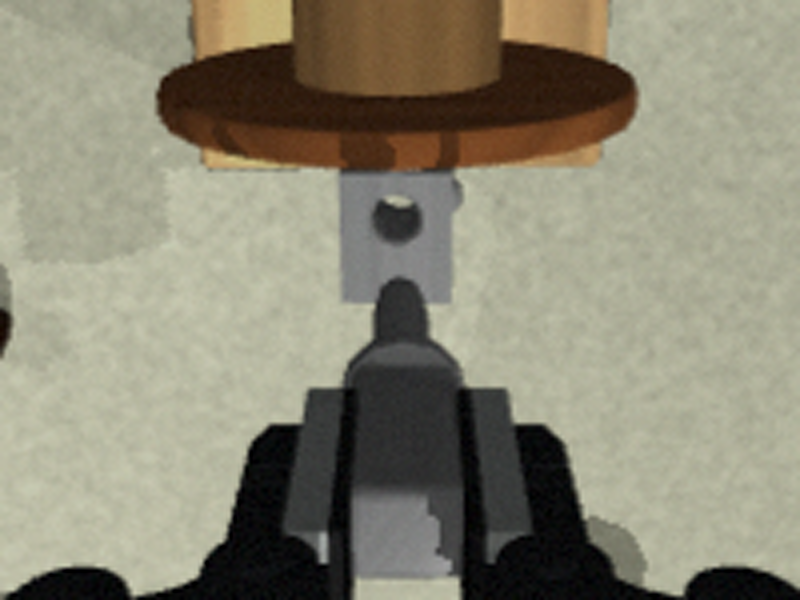

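```bash
cat > m.py <<'E'
from h import *
import sys
def meas(f,ox,oy,k,hole,edge,tipd=.0715,zh=.123):
    D=load(f); s=bot.read_state(); M=R.from_rotvec(s['tcp_rot']).as_matrix(); T=s['tool_pos']
    c=lambda p,z: px(f,ox+(p[0]+.5)/k-.5,oy+(p[1]+.5)/k-.5,z=z)
    h=M.T@(c(hole,zh)-T)*1000; e=M.T@(c(edge,T[2]-tipd)-T)*1000+[0,0,4]
    print('hole',h,'tip',e,'move y,z',(h-e)[1:])
E
python3 -c "
from m import *
meas('w6',220,150,4,(397,218),(400,278))"
```

```text
hole [118.30162184  -1.03389544   1.65590377] tip [71.49947243 -0.15138216  1.81742107] move y,z [-0.88251328 -0.1615173 ]
```

```bash
python3 -m creep '[{"grip":1.2,"dp":[0.7,-0.06,0],"rotation":[0,0,0]},{"grip":1.2,"dp":[1.7,-0.06,0],"rotation":[0,0,0]},{"grip":1.2,"dp":[2.7,-0.06,0],"rotation":[0,0,0]},{"grip":1.2,"dp":[3.5,-0.06,0],"rotation":[0,0,0]},{"grip":1.2,"dp":[3.9,-0.06,0],"rotation":[0,0,0]}]' 80
python3 -m creep '[{"grip":1.2,"dp":[0,0,0],"rotation":[0,0,0]},{"grip":1.2,"dp":[0,0,0],"rotation":[0,0,0]},{"grip":1.2,"dp":[0,0,0],"rotation":[0,0,0]},{"grip":1.2,"dp":[0,0,0],"rotation":[0,0,0]}]' 80
python3 - <<'E'
from h import *
s=bot.read_state(); M=R.from_rotvec(s['tcp_rot']).as_matrix(); T=s['tool_pos']
print(T,M.T@(np.array([.5383287,.1394942,.123])-T)*1000,s['wrist_force'],M[2])
shot('wrist','w7'); crop('w7',270,170,370,260,8,'c10'); shot('side','s7'); crop('side7' if 0 else 's7',230,190,330,290,6,'c11')
E
```

```text
time: 7.27
tool_pos: [0.536, 0.1416, 0.1996]
tcp_rot: [0.896, 1.38, -0.9]
wrist_force: [0.1, 0.2, -2.3]
width: 0.167
time: 7.6
tool_pos: [0.5378, 0.1421, 0.203]
tcp_rot: [0.898, 1.377, -0.897]
wrist_force: [-0.1, -0.6, -1.6]
width: 0.169
[0.53782284 0.14208925 0.20296269] [79.96249168 -0.68509675  2.55994223] [-0.0678564  -0.58598479 -1.55864742] [-9.99999209e-01  1.23713040e-03  2.27022714e-04]
```

View pics/c10.png

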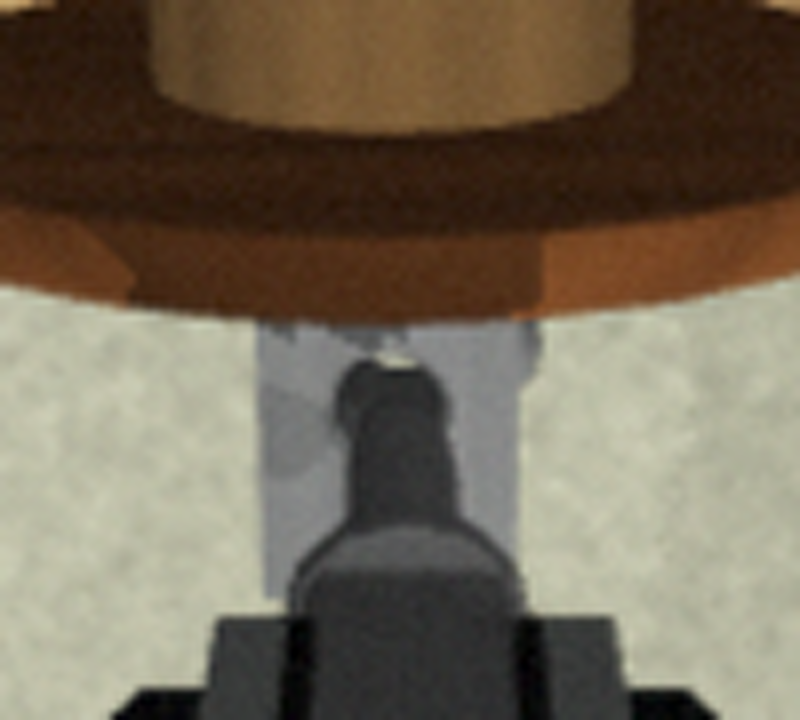

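View pics/c11.png

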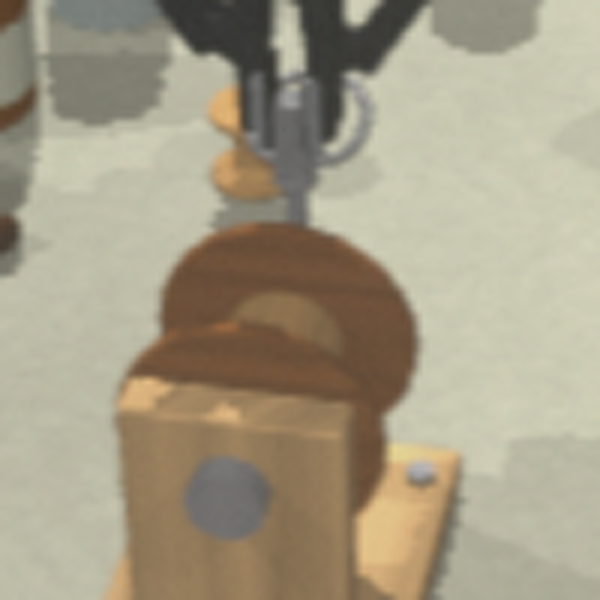

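```bash
python3 -c "
from m import *
meas('w7',270,170,8,(392,356),(402,373))  # hole z needs +5.5
meas('w7',270,170,8,(337,405),(402,373))
meas('w7',270,170,8,(448,405),(402,373))
meas('w7',270,170,8,(258,400),(402,373))
meas('w7',270,170,8,(520,400),(402,373))"
```

```text
hole [79.94900243 -0.92403709 -3.17512344] tip [71.49893179  0.08762357 -0.65280852] move y,z [-1.01166067 -2.52231492]
hole [79.94403644 -6.37798487  1.98919489] tip [71.49893179  0.08762357 -0.65280852] move y,z [-6.46560845  2.64200341]
hole [79.95675323  4.59120763  2.0084724 ] tip [71.49893179  0.08762357 -0.65280852] move y,z [4.50358405 2.66128092]
hole [ 79.93486268 -14.17083      1.44409819] tip [71.49893179  0.08762357 -0.65280852] move y,z [-14.25845357   2.0969067 ]
hole [79.96485566 11.7004087   1.48937892] tip [71.49893179  0.08762357 -0.65280852] move y,z [11.61278512  2.14218743]
```

```bash
python3 -m creep '[{"grip":1.2,"dp":[0.2,-0.05,0.08],"rotation":[0,0,0]},{"grip":1.2,"dp":[0.5,-0.05,0.08],"rotation":[0,0,0]},{"grip":1.2,"dp":[0.7,-0.05,0.08],"rotation":[0,0,0]},{"grip":1.2,"dp":[0.8,-0.05,0.08],"rotation":[0,0,0]},{"grip":1.2,"dp":[0.9,-0.05,0.08],"rotation":[0,0,0]}]' 80
python3 -m creep '[{"grip":1.2,"dp":[0.1,0,0],"rotation":[0,0,0]},{"grip":1.2,"dp":[0.2,0,0],"rotation":[0,0,0]},{"grip":1.2,"dp":[0.2,0,0],"rotation":[0,0,0]},{"grip":1.2,"dp":[0.2,0,0],"rotation":[0,0,0]}]' 80
python3 - <<'E'
from h import *
s=bot.read_state(); M=R.from_rotvec(s['tcp_rot']).as_matrix(); T=s['tool_pos']
print(T,M.T@(np.array([.5383287,.1394942,.123])-T)*1000,'F tool',M.T@s['wrist_force'],s['torque'])
E
```

```text
time: 8.12
tool_pos: [0.537, 0.1409, 0.1929]
tcp_rot: [0.897, 1.378, -0.898]
wrist_force: [0.2, -0.8, -1.4]
width: 0.165
time: 8.45
tool_pos: [0.5372, 0.141, 0.1912]
tcp_rot: [0.898, 1.378, -0.898]
wrist_force: [0.9, -0.6, -1.4]
width: 0.167
[0.53717615 0.14098396 0.19122129] [68.22115433  0.45959701  1.83167752] F tool [1.35351685 0.56849738 0.94497165] [0.04710161 0.01985109 0.04475615]
```

```bash
python3 -m creep '[{"grip":1.2,"dp":[0.2,0,0],"rotation":[0,0,0]},{"grip":1.2,"dp":[0.4,0,0],"rotation":[0,0,0]},{"grip":1.2,"dp":[0.5,0,0],"rotation":[0,0,0]},{"grip":1.2,"dp":[0.5,0,0],"rotation":[0,0,0]}]' 80
python3 - <<'E'
from h import *
s=bot.read_state(); M=R.from_rotvec(s['tcp_rot']).as_matrix(); T=s['tool_pos']
print(T,M.T@(np.array([.5383287,.1394942,.123])-T)*1000,'F tool',M.T@s['wrist_force'],s['torque'])
shot('wrist','w8'); crop('w8',270,170,370,260,8,'c12')
E
```

```text
time: 8.78
tool_pos: [0.537, 0.1409, 0.1858]
tcp_rot: [0.897, 1.378, -0.898]
wrist_force: [0.2, -0.8, -2.1]
width: 0.165
[0.53695868 0.14088323 0.18583497] [62.8343567   0.7350826   1.82831476] F tool [ 2.14025301 -0.15085229  0.82579443] [-0.05846451  0.03391532 -0.00641783]
```

View pics/c12.png

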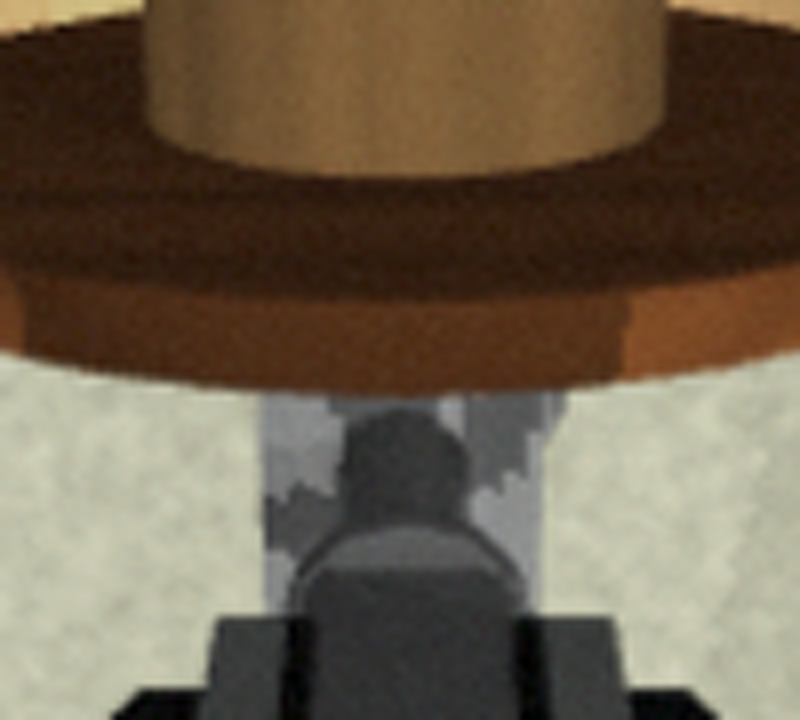

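```bash
cat > st.py <<'E'
from h import *
s=bot.read_state(); M=R.from_rotvec(s['tcp_rot']).as_matrix(); T=s['tool_pos']
print('z',T[2],'rel hole',M.T@(np.array([.5383287,.1394942,.123])-T)*1000,'F tool',M.T@s['wrist_force'],'tq tool',M.T@s['torque'],'w',s['width'],'tilt',M[2,1:])
E
python3 -m creep '[{"grip":1.2,"dp":[0.2,0,0],"rotation":[0,0,0]},{"grip":1.2,"dp":[0.4,0,0],"rotation":[0,0,0]},{"grip":1.2,"dp":[0.5,0,0],"rotation":[0,0,0]},{"grip":1.2,"dp":[0.5,0,0],"rotation":[0,0,0]}]' 80; python3 st.py
python3 -m creep '[{"grip":1.2,"dp":[0.15,0,0],"rotation":[0,0,0]},{"grip":1.2,"dp":[0.3,0,0],"rotation":[0,0,0]},{"grip":1.2,"dp":[0.3,0,0],"rotation":[0,0,0]}]' 80; python3 st.py
```

```text
time: 9.17
tool_pos: [0.5371, 0.1409, 0.1809]
tcp_rot: [0.897, 1.378, -0.898]
wrist_force: [0.1, -0.8, -2.1]
width: 0.165
z 0.18087887390064655 rel hole [57.87852673  0.6048183   1.82836798] F tool [ 2.13827025 -0.222735    0.73515912] tq tool [-0.00776353 -0.07637707  0.02070225] w 0.165020997666593 tilt [-4.22535483e-04 -5.29790845e-05]
time: 9.42
tool_pos: [0.5371, 0.1409, 0.1779]
tcp_rot: [0.897, 1.378, -0.898]
wrist_force: [0.2, -0.2, -1.9]
width: 0.164
z 0.17794481919887445 rel hole [54.94455572  0.55523503  1.82645031] F tool [1.87477671 0.12008591 0.30180667] tq tool [-0.02584631 -0.05190209 -0.05869848] w 0.16415646721006136 tilt [-2.77840353e-04 -6.10099761e-05]
```

```bash
for i in 1; do python3 -m creep '[{"grip":1.2,"dp":[0.15,0,0],"rotation":[0,0,0]},{"grip":1.2,"dp":[0.3,0,0],"rotation":[0,0,0]},{"grip":1.2,"dp":[0.3,0,0],"rotation":[0,0,0]}]' 80; python3 st.py; done
python3 -m creep '[{"grip":1.2,"dp":[0.1,0,0],"rotation":[0,0,0]},{"grip":1.2,"dp":[0.2,0,0],"rotation":[0,0,0]},{"grip":1.2,"dp":[0.3,0,0],"rotation":[0,0,0]}]' 80; python3 st.py
python3 -m creep '[{"grip":1.2,"dp":[0.1,0,0],"rotation":[0,0,0]},{"grip":1.2,"dp":[0.2,0,0],"rotation":[0,0,0]},{"grip":1.2,"dp":[0.3,0,0],"rotation":[0,0,0]}]' 80; python3 st.py
```

```text
time: 9.67
tool_pos: [0.5371, 0.1409, 0.1749]
tcp_rot: [0.897, 1.378, -0.898]
wrist_force: [-0.6, -1.4, -2.5]
width: 0.163
z 0.17494025666998564 rel hole [51.94014136  0.54278056  1.80297863] F tool [ 2.5131926  -1.15370959  1.02701225] tq tool [-0.01042531 -0.12771981 -0.053489  ] w 0.16278103161045784 tilt [-2.06554360e-04 -2.38610693e-06]
time: 9.92
tool_pos: [0.5372, 0.1409, 0.1723]
tcp_rot: [0.897, 1.378, -0.898]
wrist_force: [0.1, -0.2, 0.7]
width: 0.165
z 0.17226014780598226 rel hole [49.26025614  0.467028    1.7844866 ] F tool [-0.74734338  0.01970385  0.2544118 ] tq tool [ 0.02958484 -0.15925067 -0.15475451] w 0.1652718557326091 tilt [-8.47815768e-05  8.27026488e-05]
time: 10.17
tool_pos: [0.5372, 0.1409, 0.1693]
tcp_rot: [0.897, 1.378, -0.898]
wrist_force: [-1.6, -1.0, 0.7]
width: 0.167
z 0.16933490115657424 rel hole [46.33513221  0.44677872  1.75388926] F tool [-0.71039737 -1.88248472  0.28418235] tq tool [ 0.04276508 -0.24237639 -0.28805372] w 0.1673456135342987 tilt [5.71517446e-06 1.30058192e-04]
```

```bash
python3 -m creep '[{"grip":1.2,"dp":[0.1,0,0],"rotation":[0,0,0]},{"grip":1.2,"dp":[0.2,0,0],"rotation":[0,0,0]},{"grip":1.2,"dp":[0.3,0,0],"rotation":[0,0,0]}]' 80; python3 st.py
python3 -m creep '[{"grip":1.2,"dp":[0.1,0,0],"rotation":[0,0,0]},{"grip":1.2,"dp":[0.2,0,0],"rotation":[0,0,0]},{"grip":1.2,"dp":[0.3,0,0],"rotation":[0,0,0]}]' 80; python3 st.py
```

```text
time: 10.42
tool_pos: [0.5373, 0.1409, 0.1664]
tcp_rot: [0.897, 1.378, -0.898]
wrist_force: [-0.3, -1.9, 2.5]
width: 0.165
z 0.16639333708668272 rel hole [43.39371262  0.38709972  1.71667959] F tool [-2.53699663 -1.06941682  1.59683965] tq tool [ 0.02967527 -0.24737518 -0.35839195] w 0.16503512217496946 tilt [0.00010927 0.00019349]
time: 10.67
tool_pos: [0.5373, 0.1409, 0.1634]
tcp_rot: [0.898, 1.377, -0.897]
wrist_force: [-0.3, -1.3, 2.8]
width: 0.164
z 0.1633761310673378 rel hole [40.37653682  0.33669413  1.71435674] F tool [-2.77129    -0.78814946  1.07347348] tq tool [ 0.00345437 -0.26017601 -0.36289044] w 0.16424491947745604 tilt [0.00021956 0.00019255]
```

```bash
python3 -m creep '[{"grip":1.2,"dp":[0.1,0,0],"rotation":[0,0,0]},{"grip":1.2,"dp":[0.2,0,0],"rotation":[0,0,0]},{"grip":1.2,"dp":[0.3,0,0],"rotation":[0,0,0]}]' 80; python3 st.py
python3 -m creep '[{"grip":1.2,"dp":[0.05,0,0],"rotation":[0,0,0]},{"grip":1.2,"dp":[0.1,0,0],"rotation":[0,0,0]},{"grip":1.2,"dp":[0.15,0,0],"rotation":[0,0,0]}]' 80; python3 st.py
```

```text
time: 10.92
tool_pos: [0.5373, 0.141, 0.1603]
tcp_rot: [0.898, 1.378, -0.897]
wrist_force: [-1.2, -2.3, 1.3]
width: 0.164
z 0.1602644419099174 rel hole [37.26474547  0.33389046  1.75570537] F tool [-1.2615043  -1.98660835  1.62524313] tq tool [ 0.00230099 -0.30104372 -0.29137114] w 0.16408889706481464 tilt [0.00020663 0.00013296]
time: 11.17
tool_pos: [0.5373, 0.141, 0.1588]
tcp_rot: [0.898, 1.378, -0.897]
wrist_force: [-1.0, -2.0, 1.1]
width: 0.164
z 0.15875101295274777 rel hole [35.75119223  0.36579867  1.75933022] F tool [-1.13332924 -1.71903981  1.43883186] tq tool [ 0.07339091 -0.350081   -0.31514811] w 0.16439064200339823 tilt [1.09884016e-04 7.88656223e-05]
```

```bash
python3 -m creep '[{"grip":1.2,"dp":[0.05,0,0],"rotation":[0,0,0]},{"grip":1.2,"dp":[0.1,0,0],"rotation":[0,0,0]},{"grip":1.2,"dp":[0.1,0,0],"rotation":[0,0,0]}]' 80; python3 st.py
python3 -m creep '[{"grip":1.2,"dp":[0.05,0,0],"rotation":[0,0,0]},{"grip":1.2,"dp":[0.1,0,0],"rotation":[0,0,0]},{"grip":1.2,"dp":[0.1,0,0],"rotation":[0,0,0]}]' 80; python3 st.py
```

```text
time: 11.42
tool_pos: [0.5372, 0.141, 0.1576]
tcp_rot: [0.898, 1.378, -0.898]
wrist_force: [-0.8, -2.7, 0.4]
width: 0.157
z 0.15759595529621975 rel hole [34.59600524  0.42214102  1.80302176] F tool [-0.43431925 -1.81840285  2.11045499] tq tool [ 0.02796328 -0.32977147 -0.2330617 ] w 0.15663459013044792 tilt [-4.54240201e-06  2.87575066e-05]
time: 11.67
tool_pos: [0.5372, 0.141, 0.1568]
tcp_rot: [0.898, 1.378, -0.898]
wrist_force: [-0.8, -1.6, 2.1]
width: 0.164
z 0.15680603791237158 rel hole [33.80612429  0.40047258  1.79847304] F tool [-2.05815037 -1.43769221  1.16643596] tq tool [ 0.01999554 -0.38102269 -0.33695858] w 0.16371557591386016 tilt [4.25705364e-05 3.85202989e-05]
```

```bash
python3 -m creep '[{"grip":1.2,"dp":[0.05,0,0],"rotation":[0,0,0]},{"grip":1.2,"dp":[0.08,0,0],"rotation":[0,0,0]},{"grip":1.2,"dp":[0.08,0,0],"rotation":[0,0,0]}]' 80; python3 st.py
```

```text
time: 11.92
tool_pos: [0.5374, 0.1411, 0.1566]
tcp_rot: [0.898, 1.377, -0.897]
wrist_force: [-1.9, -2.4, 5.0]
width: 0.167
z 0.15658383622094976 rel hole [33.58405922  0.1832166   1.80603191] F tool [-4.96269951 -2.64095353  1.40464284] tq tool [-0.02351335 -0.25391607 -0.55351957] w 0.16682295086181773 tilt [5.20005458e-04 6.81646821e-05]
```

```bash
python3 -m creep '[{"grip":1.2,"dp":[0.04,0,0],"rotation":[0,0,0]},{"grip":1.2,"dp":[0.08,0,0],"rotation":[0,0,0]},{"grip":1.2,"dp":[0.08,0,0],"rotation":[0,0,0]}]' 80; python3 st.py
python3 - <<'E'
from h import *
shot('wrist','w9'); crop('w9',220,150,420,300,4,'c13'); shot('top','t9'); crop('t9',190,160,290,250,8,'c14')
E
```

```text
time: 12.17
tool_pos: [0.5376, 0.1411, 0.1564]
tcp_rot: [0.898, 1.377, -0.897]
wrist_force: [-2.4, -1.8, 8.1]
width: 0.162
z 0.1563960517556048 rel hole [33.39619891 -0.06485378  1.78863437] F tool [-8.10709057 -2.88480884  0.70114238] tq tool [-0.00794386 -0.3208584  -0.69767812] w 0.1621798636162956 tilt [0.00104215 0.00010981]
```

View pics/c13.png

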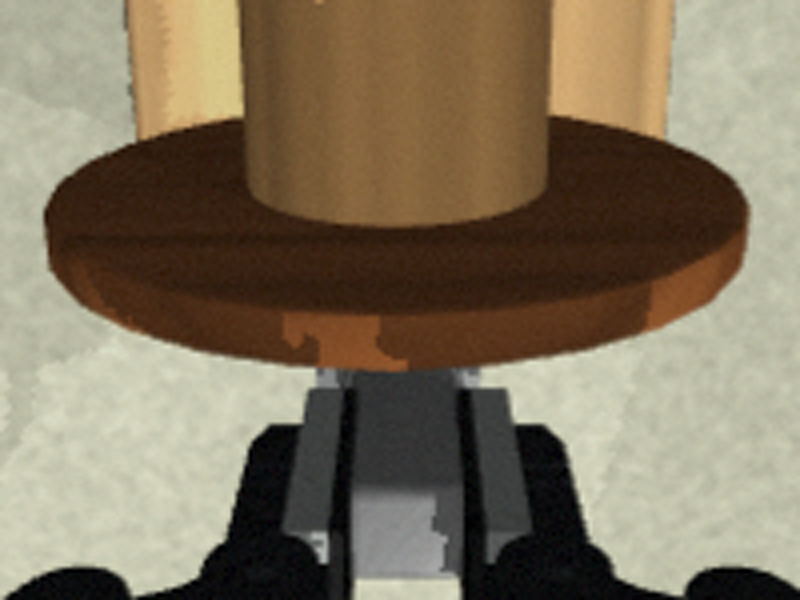

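View pics/c14.png

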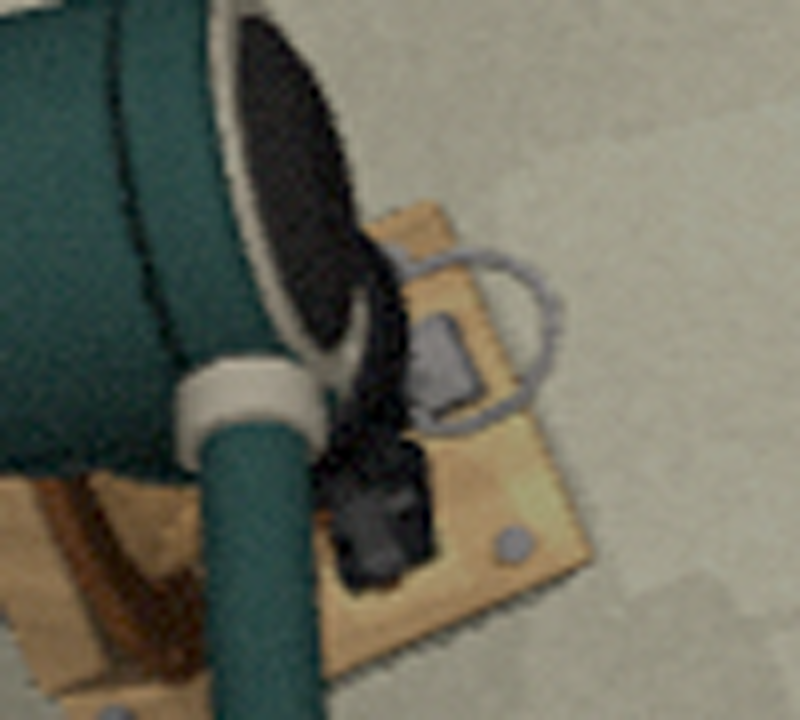

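```bash
python3 -m creep '[{"grip":1.2,"dp":[0.04,0,0],"rotation":[0,0,0]},{"grip":1.2,"dp":[0.08,0,0],"rotation":[0,0,0]},{"grip":1.2,"dp":[0.1,0,0],"rotation":[0,0,0]},{"grip":1.2,"dp":[0.1,0,0],"rotation":[0,0,0]}]' 80; python3 st.py
python3 -m creep '[{"grip":1.2,"dp":[0.04,0,0],"rotation":[0,0,0]},{"grip":1.2,"dp":[0.1,0,0],"rotation":[0,0,0]},{"grip":1.2,"dp":[0.1,0,0],"rotation":[0,0,0]}]' 80; python3 st.py
```

```text
time: 12.6
tool_pos: [0.5378, 0.1412, 0.1563]
tcp_rot: [0.898, 1.377, -0.897]
wrist_force: [-4.6, -2.5, 12.1]
width: 0.167
z 0.1563079576025491 rel hole [33.30808594 -0.20827433  1.7771375 ] F tool [-12.06851247  -5.18224736   0.48975959] tq tool [ 0.00306961 -0.1978273  -1.02643627] w 0.1670258802659134 tilt [0.00137171 0.00021491]
time: 12.85
tool_pos: [0.5379, 0.1413, 0.1563]
tcp_rot: [0.898, 1.377, -0.896]
wrist_force: [-6.8, -2.0, 17.0]
width: 0.161
z 0.15627340299934336 rel hole [33.27326121 -0.38591823  1.77072697] F tool [-16.96998701  -7.02606849  -0.94464654] tq tool [-0.05120933 -0.09113947 -1.43694242] w 0.16135882670683793 tilt [0.00173417 0.00026894]
```

```bash
python3 -m creep '[{"grip":1.2,"dp":[-0.1,0,0],"rotation":[0,0,0]},{"grip":1.2,"dp":[-0.2,0,0],"rotation":[0,0,0]},{"grip":1.2,"dp":[-0.2,0,0],"rotation":[0,0,0]}]' 80; python3 st.py
python3 -m creep '[{"grip":1.6,"dp":[0,0,0],"rotation":[0,0,0]},{"grip":2,"dp":[0,0,0],"rotation":[0,0,0]},{"grip":2.5,"dp":[0,0,0],"rotation":[0,0,0]},{"grip":3,"dp":[0,0,0],"rotation":[0,0,0]},{"grip":3,"dp":[0,0,0],"rotation":[0,0,0]}]' 40; python3 st.py
```

```text
time: 13.1
tool_pos: [0.5376, 0.1411, 0.1564]
tcp_rot: [0.898, 1.377, -0.897]
wrist_force: [-2.5, -1.5, 8.0]
width: 0.161
z 0.15638135410109555 rel hole [ 3.33816061e+01 -2.04639982e-02  1.79296988e+00] F tool [-7.99995991 -2.88592002  0.34829607] tq tool [ 0.03577951 -0.26390843 -0.72838732] w 0.16121332251976864 tilt [0.00118    0.00014086]
time: 13.52
tool_pos: [0.5369, 0.1412, 0.1546]
tcp_rot: [0.897, 1.379, -0.898]
wrist_force: [-1.1, -0.8, -0.4]
width: 0.35
z 0.15460761446499 rel hole [31.60619692  0.5957749   2.12913252] F tool [ 0.44947757 -1.31384023  0.25834156] tq tool [ 0.01024038  0.00407034 -0.00380542] w 0.34982739236423127 tilt [-0.00052649 -0.00052255]
```

```bash
python3 -m creep '[{"grip":3,"dp":[-1,0,0],"rotation":[0,0,0]},{"grip":3,"dp":[-2.2,0,0],"rotation":[0,0,0]},{"grip":3,"dp":[-4,0,0],"rotation":[0,0,0]},{"grip":2,"dp":[-5.5,0,0],"rotation":[0,0,0]},{"grip":1,"dp":[-6.5,0,0],"rotation":[0,0,0]}]' 40
python3 -m creep '[{"grip":0,"dp":[0,0,1.5],"rotation":[0,0,0]},{"grip":0,"dp":[0,0,3],"rotation":[0,0,0]},{"grip":0,"dp":[0,0,4.5],"rotation":[0,0,0]},{"grip":0,"dp":[0,0,5.5],"rotation":[0,0,0]},{"grip":0,"dp":[0,0,5.5],"rotation":[0,0,0]}]' 40; python3 st.py
python3 - <<'E'
from h import *
shot('wrist','w10'); crop('w10',220,60,420,210,4,'c15'); shot('side','s10'); crop('s10',230,170,350,290,5,'c16')
E
```

```text
time: 13.93
tool_pos: [0.5385, 0.1413, 0.2235]
tcp_rot: [0.9, 1.375, -0.895]
wrist_force: [-1.0, 0.0, -0.2]
width: 0.119
time: 14.35
tool_pos: [0.5603, 0.0893, 0.2209]
tcp_rot: [0.899, 1.376, -0.898]
wrist_force: [0.4, 0.2, -0.2]
width: 0.001
z 0.22093750477973978 rel hole [ 9.78896744e+01 -2.91840119e-02 -5.49230539e+01] F tool [ 0.20767214  0.40050454 -0.0049553 ] tq tool [ 0.0083977   0.02576266 -0.02713366] w 0.0010527298235900678 tilt [0.0009972 0.0008719]
```

View pics/w10.png

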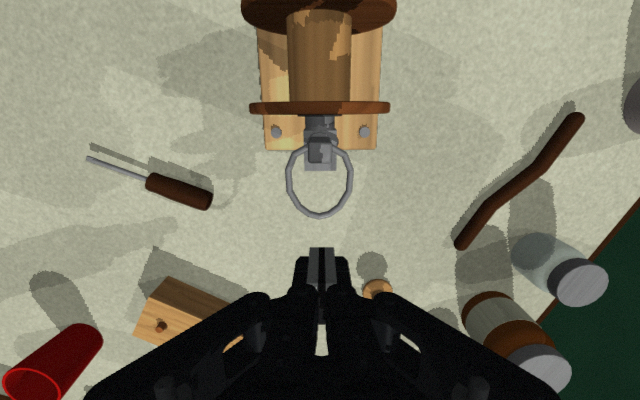

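View pics/c15.png

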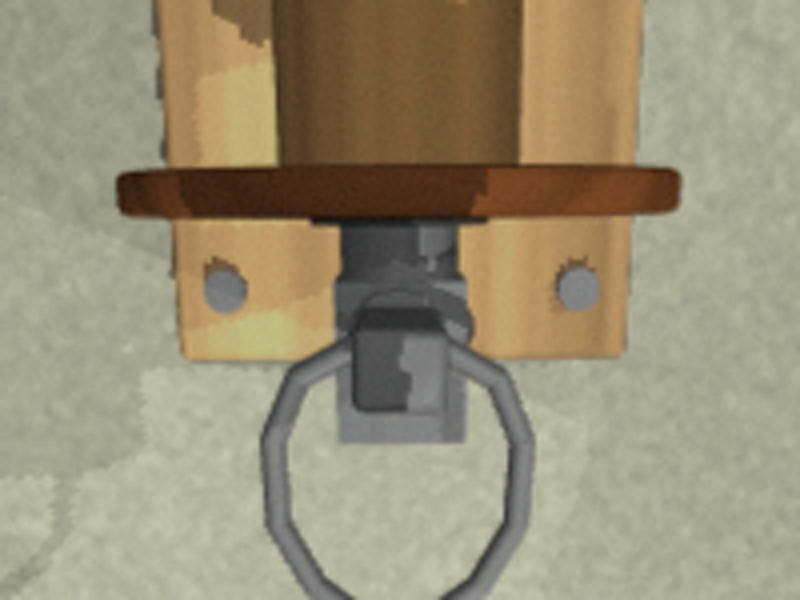

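View pics/c16.png

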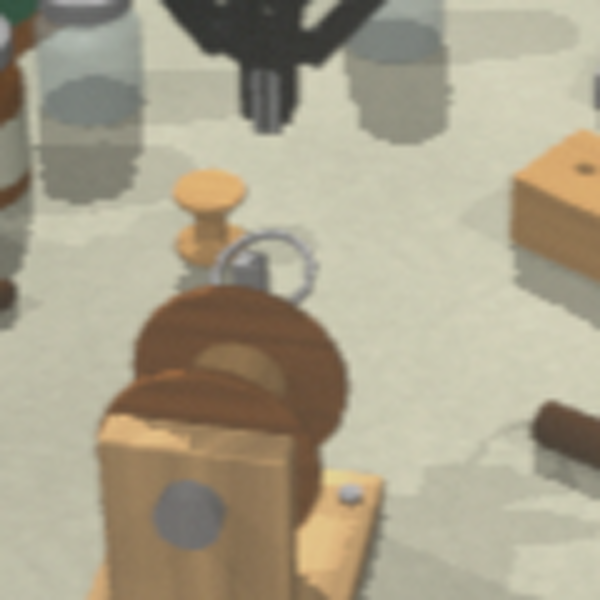

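Run:
```python
from h import *
s=bot.read_state(); M=R.from_rotvec(s['tcp_rot']).as_matrix(); T=s['tool_pos']
D=load('w10')
def c(x,y): return 220+(x+.5)/4-.5,60+(y+.5)/4-.5
P=np.array([px('w10',u,v) for v in range(147,162) for u in range(310,330)])
print('top z', np.median(P[:,2]), [px('w10',*c(*p)) for p in [(375,370),(420,380)]])
q=[px('w10',*c(*p),z=.163) for p in [(355,332),(443,332),(443,410),(355,410)]]; m=sum(q)/4; print('top centre',m,M.T@(m-T)*1000)
for u,v in [(320,214),(320,215),(320,216),(319,217)]:
    p=px('w10',u,v); print(p,(M.T@(p-T)*1000).round(1), (M.T@(px('w10',u,v,z=.141)-T)*1000).round(1))
```

```text
top z 0.16238862351506725 [array([0.53470694, 0.13763322, 0.1627634 ]), array([0.54207321, 0.13913901, 0.16307555])]
top centre [0.53837643 0.13902694 0.163     ] [ 57.49134091   0.1984736  -52.7153656 ]
[0.55916233 0.09241504 0.14152336] [78.9  0.4 -1.7] [79.5  0.4 -1.5]
[0.55933612 0.09202203 0.14258871] [77.9  0.4 -1.2] [79.5  0.4 -0.6]
[0.55975016 0.09107294 0.14207034] [78.4  0.4 -0.2] [79.5  0.4  0.2]
[0.55934965 0.09003525 0.14219631] [78.3 -0.4  0.6] [79.5 -0.4  1.1]
```

```bash
python3 -m creep '[{"grip":0,"dp":[1.2,0.03,0.2],"rotation":[0,0,0]},{"grip":0,"dp":[2.7,0.03,0.2],"rotation":[0,0,0]},{"grip":0,"dp":[4.2,0.03,0.2],"rotation":[0,0,0]},{"grip":0,"dp":[5,0.03,0.2],"rotation":[0,0,0]},{"grip":0,"dp":[5.3,0.03,0.2],"rotation":[0,0,0]}]' 40
python3 -m creep '[{"grip":0,"dp":[0,0,0],"rotation":[0,0,0]},{"grip":0,"dp":[0,0,0],"rotation":[0,0,0]},{"grip":0,"dp":[0,0,0],"rotation":[0,0,0]}]' 40; python3 st.py
python3 - <<'E'
from h import *
s=bot.read_state(); M=R.from_rotvec(s['tcp_rot']).as_matrix(); T=s['tool_pos']
print(M.T@(np.array([.5593,.0920,.1415])-T)*1000)
shot('wrist','w11'); crop('w11',220,120,420,270,4,'c17')
E
```

```text
time: 14.87
tool_pos: [0.5587, 0.0893, 0.1645]
tcp_rot: [0.895, 1.381, -0.9]
wrist_force: [-0.1, -0.4, -0.2]
width: 0.003
time: 15.12
tool_pos: [0.5612, 0.0892, 0.1681]
tcp_rot: [0.898, 1.377, -0.896]
wrist_force: [-0.8, 0.5, 0.7]
width: 0.001
z 0.1680930105708446 rel hole [ 45.06639004  -0.63970134 -55.26227191] F tool [-0.65522814 -0.5746912  -0.77081881] tq tool [ 0.01744797 -0.04638546 -0.02952672] w 0.0013619814970287935 tilt [0.00156298 0.0004647 ]
[26.59050918 -0.63129758 -3.33553301]
```

View pics/c17.png

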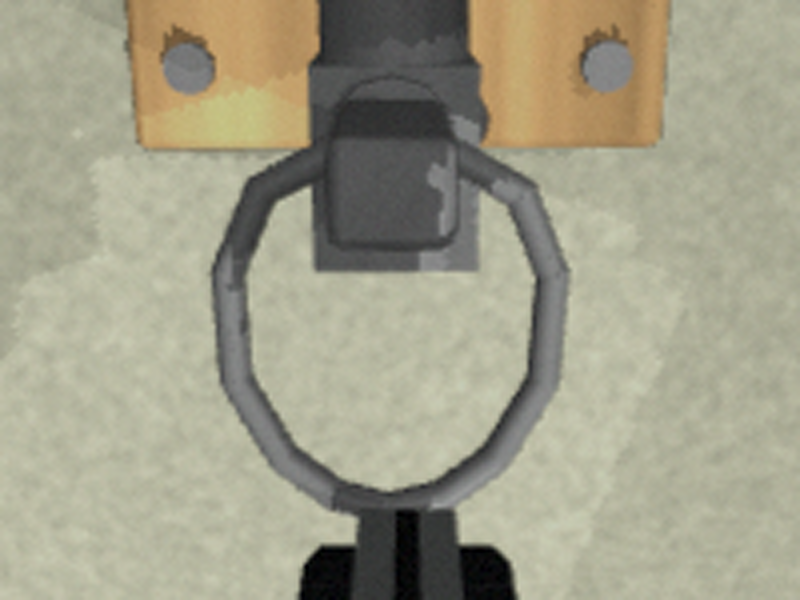

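```bash
python3 -m creep '[{"grip":0,"dp":[0.2,-0.05,-0.1],"rotation":[0,0,0]},{"grip":0,"dp":[0.5,-0.05,-0.1],"rotation":[0,0,0]},{"grip":0,"dp":[0.8,-0.05,-0.1],"rotation":[0,0,0]},{"grip":0,"dp":[0.8,-0.05,-0.1],"rotation":[0,0,0]}]'; python3 st.py
python3 -m creep '[{"grip":0,"dp":[0.1,0,0],"rotation":[0,0,0]},{"grip":0,"dp":[0.25,0,0],"rotation":[0,0,0]},{"grip":0,"dp":[0.4,0,0],"rotation":[0,0,0]},{"grip":0,"dp":[0.5,0,0],"rotation":[0,0,0]}]'; python3 st.py
```

```text
time: 15.5
tool_pos: [0.5591, 0.0896, 0.1584]
tcp_rot: [0.897, 1.379, -0.898]
wrist_force: [-0.5, -0.1, -0.8]
width: -0.001
z 0.15842417356495928 rel hole [ 35.44034993   1.19248182 -54.00961418] F tool [ 0.81372672 -0.49655076 -0.12776919] tq tool [-0.01883456  0.00142237 -0.03363832] w -0.0012359803056947306 tilt [-0.00110321 -0.00032343]
time: 15.83
tool_pos: [0.5605, 0.0894, 0.155]
tcp_rot: [0.898, 1.376, -0.897]
wrist_force: [-0.5, -1.8, 4.4]
width: -0.003
z 0.15495665174909223 rel hole [ 31.8929008   -0.07842555 -54.81688519] F tool [-4.43868643 -1.16875602  1.45745341] tq tool [-0.00858791 -0.3129516  -0.04946052] w -0.002783021546315159 tilt [0.00152652 0.00116187]
```

```bash
python3 -m creep '[{"grip":0,"dp":[0.15,0,0],"rotation":[0,0,0]},{"grip":0,"dp":[0.3,0,0],"rotation":[0,0,0]},{"grip":0,"dp":[0.45,0,0],"rotation":[0,0,0]},{"grip":0,"dp":[0.6,0,0],"rotation":[0,0,0]},{"grip":0,"dp":[0.75,0,0],"rotation":[0,0,0]}]'; python3 st.py
python3 -m creep '[{"grip":0,"dp":[0.15,0,0],"rotation":[0,0,0]},{"grip":0,"dp":[0.3,0,0],"rotation":[0,0,0]},{"grip":0,"dp":[0.45,0,0],"rotation":[0,0,0]},{"grip":0,"dp":[0.6,0,0],"rotation":[0,0,0]},{"grip":0,"dp":[0.75,0,0],"rotation":[0,0,0]}]'; python3 st.py
python3 - <<'E'
from h import *
shot('wrist','w12'); crop('w12',220,120,420,270,4,'c18')
E
```

```text
time: 16.25
tool_pos: [0.5598, 0.0897, 0.1466]
tcp_rot: [0.898, 1.378, -0.897]
wrist_force: [1.3, -1.8, 3.4]
width: 0.003
z 0.14655287229516908 rel hole [ 23.55102052   0.48258484 -54.22336743] F tool [-3.35025966  0.42651131  2.16052989] tq tool [ 0.03085247 -0.43664746  0.05175596] w 0.0033396575845174637 tilt [3.36393399e-04 3.71697098e-05]
time: 16.67
tool_pos: [0.5593, 0.0901, 0.1388]
tcp_rot: [0.898, 1.379, -0.898]
wrist_force: [0.6, 0.1, 1.8]
width: 0.005
z 0.13875695583165165 rel hole [ 15.80416339   0.81298403 -53.67195783] F tool [-1.75821184  0.63259684  0.14975279] tq tool [0.05253822 0.04108261 0.05348584] w 0.004840022334449153 tilt [-0.00049881 -0.00088696]
```

View pics/c18.png

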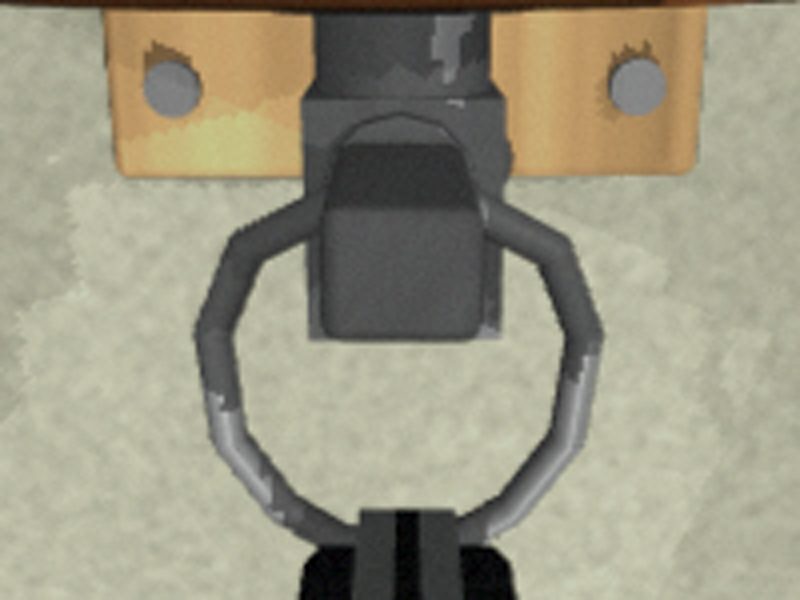

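```bash
python3 -m creep '[{"grip":0,"dp":[0.15,0,0],"rotation":[0,0,0]},{"grip":0,"dp":[0.3,0,0],"rotation":[0,0,0]},{"grip":0,"dp":[0.45,0,0],"rotation":[0,0,0]},{"grip":0,"dp":[0.6,0,0],"rotation":[0,0,0]},{"grip":0,"dp":[0.75,0,0],"rotation":[0,0,0]}]'; python3 st.py
python3 -m creep '[{"grip":0,"dp":[0.15,0,0],"rotation":[0,0,0]},{"grip":0,"dp":[0.3,0,0],"rotation":[0,0,0]},{"grip":0,"dp":[0.45,0,0],"rotation":[0,0,0]},{"grip":0,"dp":[0.6,0,0],"rotation":[0,0,0]},{"grip":0,"dp":[0.75,0,0],"rotation":[0,0,0]}]'; python3 st.py
python3 - <<'E'
from h import *
shot('wrist','w13'); crop('w13',220,120,420,270,4,'c19')
E
```

```text
time: 17.13
tool_pos: [0.5593, 0.0898, 0.1313]
tcp_rot: [0.897, 1.378, -0.898]
wrist_force: [-0.5, 1.1, 1.1]
width: -0.003
z 0.1313115794095258 rel hole [  8.33315256   0.91331432 -53.90976647] F tool [-1.13981589 -0.00428221 -1.19109096] tq tool [0.01330526 0.21660029 0.00705498] w -0.003250124312695621 tilt [-0.00063187 -0.00041083]
time: 17.55
tool_pos: [0.5596, 0.0895, 0.1239]
tcp_rot: [0.897, 1.378, -0.898]
wrist_force: [-0.1, 0.4, -0.3]
width: 0.0
z 0.1238509139420791 rel hole [  0.83547753   0.76906923 -54.36752848] F tool [ 0.29675737  0.05210726 -0.39806326] tq tool [ 0.02957125 -0.01370665 -0.00328778] w 0.0001609418474697349 tilt [-0.0002786   0.00027999]
```

View pics/c19.png

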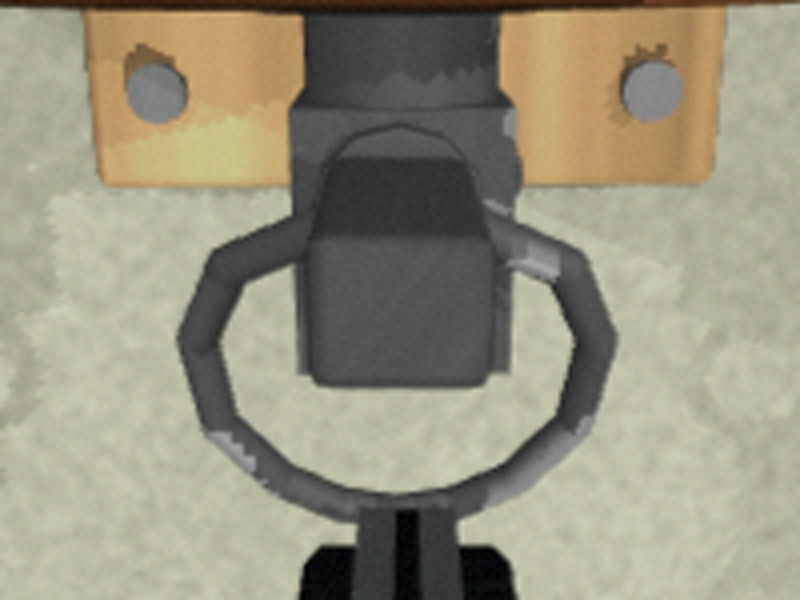

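```bash
python3 -m creep '[{"grip":0,"dp":[0.1,0,-0.15],"rotation":[0,0,0]},{"grip":0,"dp":[0.25,0,-0.25],"rotation":[0,0,0]},{"grip":0,"dp":[0.4,0,-0.3],"rotation":[0,0,0]},{"grip":0,"dp":[0.55,0,-0.35],"rotation":[0,0,0]},{"grip":0,"dp":[0.7,0,-0.4],"rotation":[0,0,0]}]'; python3 st.py
python3 - <<'E'
from h import *
shot('wrist','w14'); crop('w14',220,120,420,270,4,'c20')
E
```

```text
time: 18.02
tool_pos: [0.558, 0.0934, 0.117]
tcp_rot: [0.897, 1.378, -0.897]
wrist_force: [0.4, 0.6, -0.3]
width: -0.0
z 0.11702282660585861 rel hole [ -5.97801048   0.63048139 -50.09831654] F tool [ 0.33088023  0.58860769 -0.43000313] tq tool [ 0.05772128 -0.03030793  0.03281753] w -0.00018772707814650072 tilt [3.70925251e-05 1.71756352e-05]
```

View pics/c20.png

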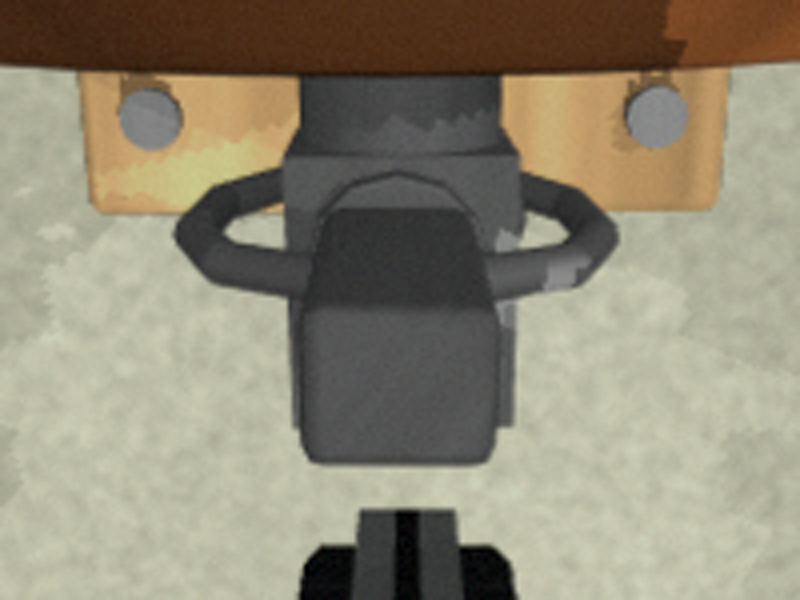

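```bash
python3 -m creep '[{"grip":0,"dp":[0,0,1],"rotation":[0,0,0]},{"grip":0,"dp":[0,0,2.5],"rotation":[0,0,0]},{"grip":0,"dp":[-1.5,0,4],"rotation":[0,0,0]},{"grip":0,"dp":[-4,0,5],"rotation":[0,0,0]},{"grip":0,"dp":[-7,0,6],"rotation":[0,0,0]}]'
python3 -m creep '[{"grip":0,"dp":[-2,0,1],"rotation":[0,0,0]},{"grip":0,"dp":[-4,0,2],"rotation":[0,0,0]},{"grip":0,"dp":[-5,0,3],"rotation":[0,0,0]},{"grip":0,"dp":[-5,0,3],"rotation":[0,0,0]},{"grip":0,"dp":[-5,0,3],"rotation":[0,0,0]}]'; python3 st.py
python3 - <<'E'
from h import *
shot('wrist','w15'); crop('w15',220,40,420,190,4,'c21'); shot('side','s15'); shot('top','t15'); crop('t15',190,160,290,250,8,'c22')
P=np.array([px('w15',u,v) for v in range(0,200) for u in range(260,380)]); D=load('w15')['d'][0:200,260:380].ravel()
k=(np.hypot(P[:,0]-.5384,P[:,1]-.139)<.006)&(P[:,2]>.15); print(k.sum(),np.median(P[k],0))
E
```

```text
time: 18.48
tool_pos: [0.5813, 0.0363, 0.1858]
tcp_rot: [0.896, 1.381, -0.901]
wrist_force: [0.2, -0.2, 0.5]
width: 0.001
time: 18.9
tool_pos: [0.5948, 0.0099, 0.2372]
tcp_rot: [0.899, 1.377, -0.898]
wrist_force: [0.2, 0.0, -0.5]
width: 0.001
z 0.23719002847111584 rel hole [ 114.16063034    0.37742634 -141.40734128] F tool [0.45720928 0.18374014 0.0703647 ] tq tool [-0.02037434  0.00802756  0.02825293] w 0.0013173189215365743 tilt [0.00063232 0.00020976]
298 [0.53889744 0.13831383 0.1623258 ]
```

View pics/w15.png

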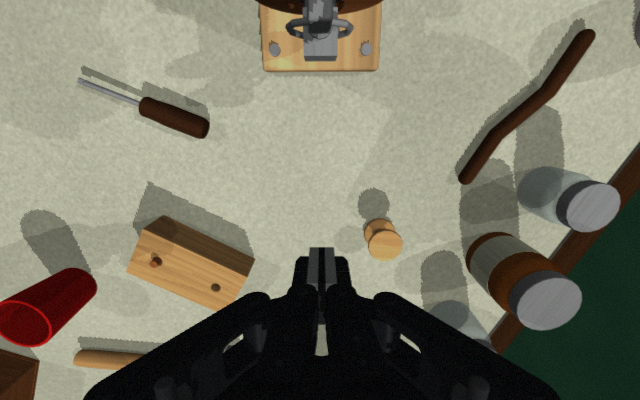

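View pics/c22.png

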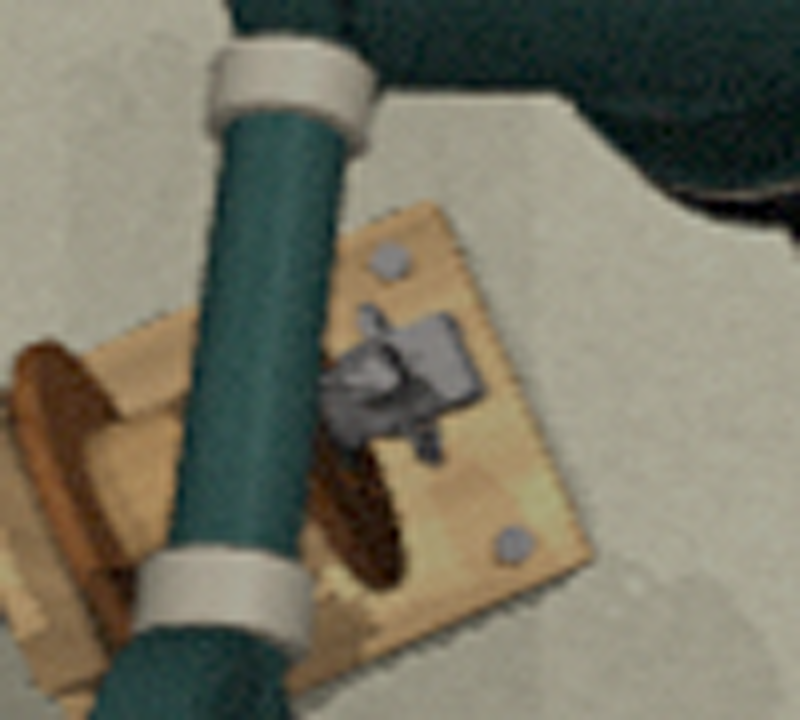

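View pics/s15.png

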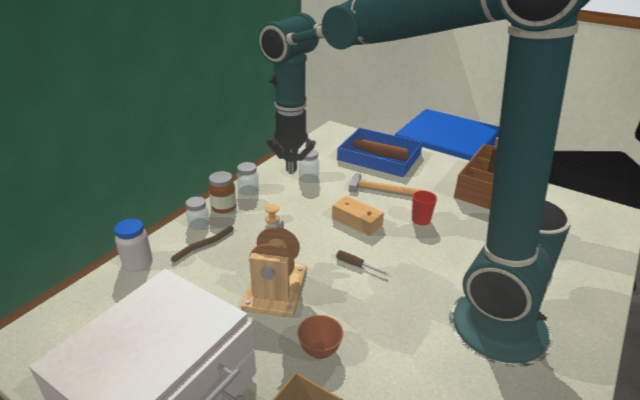

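View pics/c21.png

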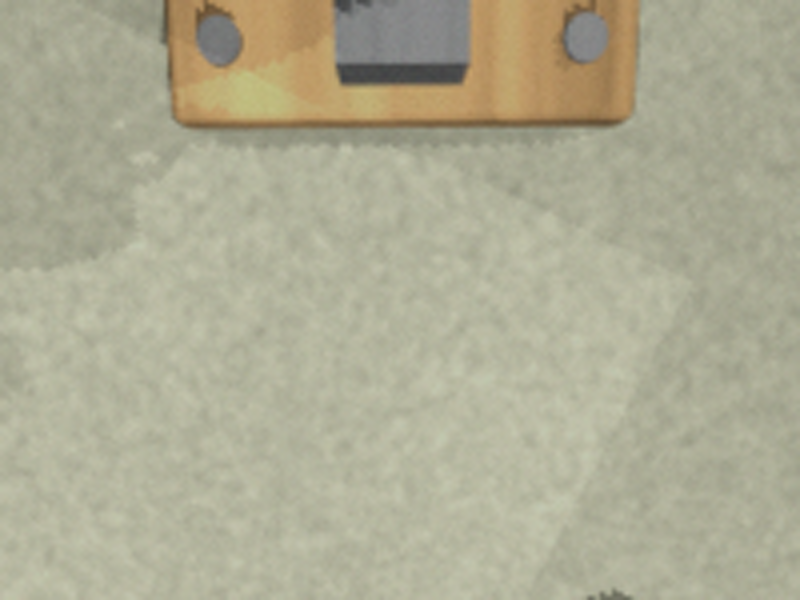

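Run:
```python
from h import *
crop('w15',260,0,380,80,6,'c23')
for n,m in (('top0','t15'),):
    a,b=cv2.imread(f'pics/{n}.png').astype(int),cv2.imread(f'pics/{m}.png').astype(int)
# predicted ring points if shut: hinge z .132, loop centre 27 below, half width 24
h=np.array([.5386,.1390,0]); x=np.array([.403,-.915,0]); y=np.array([.915,.403,0])
for ang in (1.745,1.6,1.4):
  a=np.radians(10)-ang
  for sgn in (-1,1):
    P=h+np.array([0,0,.132])+(x*np.cos(a)+np.array([0,0,1])*np.sin(a))*.027+sgn*y*.024; print(ang,proj('w15',P),proj('w14',P))
```

```text
1.745 [290.27515003  30.68744434] [273.05946329 175.68406188]
1.745 [350.0171625   30.64227004] [368.16352405 175.70733694]
1.6 [290.41527354  36.12842005] [273.38547353 183.33213002]
1.6 [349.8998145   36.08140578] [367.83922974 183.35105021]
1.4 [290.48598128  43.09918133] [273.52906659 193.93998571]
1.4 [349.85605389  43.04965585] [367.69526296 193.95304651]
```

View pics/c23.png

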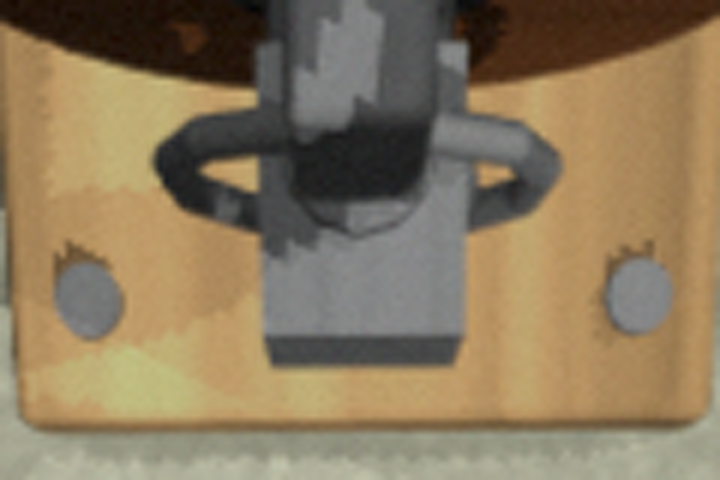

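```bash
python3 -m creep '[{"grip":0,"dp":[0,0,0],"rotation":[0,0,0]},{"grip":0,"dp":[0,0,0],"rotation":[0,0,0]},{"grip":0,"dp":[0,0,0],"rotation":[0,0,0]}]'; python3 -c "
from h import *
bot.finish_job()"
```

```text
time: 19.3
tool_pos: [0.5939, 0.0115, 0.2362]
tcp_rot: [0.897, 1.379, -0.898]
wrist_force: [0.2, -0.5, 0.3]
width: 0.002
the job is handed in; nothing more can be done
```

The reel is locked: the pin is fully home in the spindle's hole and the ring has snapped shut. I handed the job in at about 19.3 s; no verdict is reported.

- **Insertion:** I gripped the pin across y and turned it so its ring pointed out past the spindle's end. It went into the hole with no contact. The catch then dragged with about 3–5 N from 19 mm down. The collar met a stiff stop at the predicted height, where I pressed with up to 17 N and then released. The block top read 162.4 mm before and 162.3 mm after the ring was pushed (163 mm expected).
- **Ring:** With closed fingers I pushed the far bar down with about 4.4 N at most, until it went over centre.
- **Last checks:** In the wrist picture the ring hangs around the spindle's end. Its leg midpoints were within about 3 pixels vertically of the fully shut position (in one earlier picture up to 8 pixels sideways). The far bar under the pin's tip is not visible in any camera view. The arm stood clear with almost no wrist force, and the other things looked unmoved, though I did not measure them.

One reading disagreed: the grip closed to about 14 mm on the block, although its stated size across y is 16 mm. This had no effect on the work.

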